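Lift a culture dish out of the drying hood with a flat lifter

TASK

Draw the flat lifter out of its blue sleeve, lay it flat on the desk, then take it again by the black handle, slide its blade under the Petri dish in the low clear-roofed hood and bring the dish out lying on the blade. Set the dish down gently, level and centred across the two rails of the stand, then lay the lifter flat on the desk, clear of stand, hood and dish. Never touch the dish with the gripper, do not drop or tip it, and leave the sample jars where they are.

Things in the scene. Friction and masses are not known exactly. Their poses are not given: they have to be found in the camera images.
- lifter: Loose flat lifter, 230 mm long, 0.16 kg. Origin on the underside, x to the blade tip, z up. Stands level on blade and rear heel (x = -110 to -100 mm, down to z = 0). Bar 14 mm wide, z = 32 to 50 mm, free space below: black handle x = -115 to -35 mm (in the sleeve at the start), bare steel neck -35 to +14 mm, then a riser down to the blade.
- lifter_tip (a point): Middle of the steel blade's front edge, at the underside: lifter frame (115, 0, 0) mm. The blade is 36 mm wide, runs from x = +20 to +115 mm, underside flat at z = 0, 2.4 mm thick, its last 30 mm bevelled on top to a thin edge. The riser meets it at x = +28 mm.
- lifter_neck (a point): Centre of the bare steel neck, lifter frame (-8, 0, 41) mm: the place to hold the lifter while it is in the sleeve.
- lifter_grip (a point): Centre of the black handle, lifter frame (-75, 0, 41) mm: the place to hold it for work in the hood.
- sleeve: Blue sleeve, fixed, 90 x 32 mm (58 mm over two low flanges), 64 mm high; origin at the middle of its underside, x towards its open end, z up. A roofed channel 22 mm wide and 59 mm high, no floor, closed at the back: the handle comes out along +x only and is clear when the lifter's origin is over 160 mm from the sleeve's origin.
- hood: Drying hood with clear roof and sides, white frame and back, black floor; fixed; origin at the middle of its underside, z up, open front faces its own -x. Floor 120 (x) by 130 mm, top at z = 20 mm, flat to the front edge at x = -60 mm; inner faces of the side walls y = -60 and +60, of the back wall x = +55 mm; roof from x = -62 mm to the back, z = 96 to 102 mm.
- dish: White shallow Petri dish, loose, round, 76 mm across the rim, 11 mm high, about 0.05 kg, flat base 69 mm across with a slightly rounded lower edge; origin at the centre of its underside, z up. Lies flat on the hood's floor; when pushed it may slide to the back wall, which then holds it while the blade goes under.
- stand: Stand, fixed: black base 90 (x) by 96 by 8 mm with two aluminium rails along x, each 70 mm long, 18 mm wide, tops at z = 54 mm, inner faces at y = -24 and +24 mm: the lifter's blade can pass down through the gap and out along -x. Origin at the middle of the underside, z up; -x faces the robot.
- stand_top (a point): Point midway between the rails at the height of their tops, stand frame (0, 0, 54) mm: where the centre of the dish's underside belongs.
- jar_a: Bystander: sample jar with red screw cap and white label, 44 mm wide, 60 mm high, origin at the centre of its underside.
- jar_b: Bystander: sample jar with red screw cap and white label, 44 mm wide, 57 mm high, origin at the centre of its underside.
- jar_dark: Bystander: larger sample jar with red cap, grey, no label, 53 mm wide, 62 mm high, origin at the centre of its underside.
Not all that is in view belongs to the job. Several things have the shape of the sleeve; the one meant has the colours described above.

How it is judged:
By the outcome, as a careful person would: the job done as asked, in the order asked, and still so for the second after the job is handed in, with the robot touching nothing.
It also fails if it takes over 72 s, if anything falls off the work surface, if the arm or the gripper's body presses on something with over 40 N, if the wrist force passes 120 N, or if a joint passes its speed limit or range.

ROBOT

A 6-joint arm with a two-finger parallel gripper is mounted at the origin on a cart in front of the work surface, level with it; the furniture and walls round the work are solid. World frame = base frame: x ahead of the robot, y to its left, z up, the work surface at z = 0. Lengths are in mm, angles in rad, forces in N, time in s.
With the tool pointing down it reaches from about 275 to 725 mm from the base axis. Payload 15.9 kg.
Tool frame: the origin (TCP) lies between the finger pads; the fingertips stand 22 mm ahead of it and the grasp point (between the pads) lies 3 mm ahead of it (tip_extent is the distance from the TCP to the fingertips, in mm); z points along the fingers, y is the direction in which the jaws open and shut (so a half turn about z gives the same grasp; the last joint's range is limited). The gripper opens to 85 mm and grips with 20 to 120 N. Pads are 22 mm wide; open, the fingers measure 114 mm over their backs; the gripper's body (76 mm by 85 mm) begins 54 mm behind the grasp point. The pads swing forward as they close: fully open they stand 13 mm farther back than shut.
Start: joints at [-1.229, 0.213, -0.034, 1.323, 0, 1.571], TCP at [167.585, -471.063, 253.306] pointing down, gripper open.
Joint ranges: [-2.98, 2.98], [-0.74, 1.72], [-1.14, 1.35], [-2.1, 2.04], [-1.57, 1.44], [-3.14, 3.14]. Speed limits (rad/s): [1.89, 1.89, 2.39, 2.57, 3.14, 3.14].

INTERFACE

Orientations are given as a unit quaternion [x, y, z, w].
In Python, from rig import read_state, capture, hand_in, find_in, silhouettes, spot_point, tip_extent gives the robot as it stands.
- The arm moves only by the tool arm_command, never from a script. Its argument "rows" is a list of rows, each a list of 7 numbers: the shift along the world's x, y, z each as a share of 0.2 m, from -1 to 1, then the turn, a rotation vector about the world's x, y, z each as a share of 90 degrees, from -1 to 1, then the finger opening in mm, from 0 to 85.4. In form: [[tx, ty, tz, ax, ay, az, jaw], ...]. A call has 1 to 12 rows; each row shifts and turns the pose as measured when the row begins; what a row does not reach is not made up. A row lasts 1/12 s, in which the tool goes at most 41.7 mm and 7.16 degrees, less where a joint would pass 70% of its speed; a pose out of reach is approached as far as the arm can. A call with a number of a shift or a turn outside -1 to 1 is refused whole. A call with a gripper value outside its range is refused whole. The fingers move at their own pace and stop on an object; "grip_force" is the grip in N (left out, the last holds). Time passes only in rows, so rows that do not move let the fingers close. It gives the time, the measured TCP pose, the force and the opening at its end, in the units of the state.
- read_state(): the state, without advancing time (a new reading comes with each control period).
- capture(name): name is "scene" or "top" or "wrist"; returns a dict with "color" (420x560x3 uint8, red, green, blue), "K" (3x3 intrinsics, pixels), "dist" ([k1, k2, p1, p2, k3] as OpenCV has them; the pictures are not rectified), "world_to_cam" (4x4, takes a point from world to camera coordinates); the wrist camera has in their place "hand_eye" (4x4, takes a point from camera to tool coordinates, whose origin is the TCP and whose axes are the flange's). Camera axes: x right, y up, looking along -z (the intrinsics and any distortion apply to the point x, -y, -z); pixel columns grow to the right and rows downward; lengths in mm; the calibration is good to about 2 mm. A picture is of the moment at which its call begins: read the wrist's pose just before it. There is no depth.
- hand_in(): hands the job in, once; it reports no verdict.
Trained networks look in a picture, given as the dict that the camera call returned (one of the last four; its "shot" number tells which), for a name from the list of things; names that differ only in an ending like _2 or _b are one class to them, and where a whole thing is asked for, a point or a joint stands for the part that bears it (a point fixed in the world has none). Each returns a list of dicts, best first, with "score" (0 to 1); they miss things now and then, are a little off and sometimes report something else, mostly with a low value. They report only what shows in the picture. A call takes as long as a camera call. They do not tell look-alikes from the thing itself.
- find_in(name, picture): "box" ([left, top, width, height] in pixels, round what is visible of it).
- silhouettes(name, picture): "region" (420x560 bool, what is visible of it) and "box" ([left, top, width, height] in pixels, round what is visible of it).
- spot_point(name, picture): "centre" ([row, column] in pixels: a listed point, or the origin of a listed thing).
The state is a dict: "t": time; "qpos": joint angles; "joint_vel": joint speeds; "tau": joint torques, N m; "eef_pos": TCP position; "tcp_rot": TCP orientation; "contact_force": force on the tool from outside, world axes, zero at the start; "wrist_torque": the same for the moment, N m; "opening": opening from 0.0 (shut) to 1.0 (fully open).
Only numpy, scipy, OpenCV 4.12 (cv2) and the standard library are available. Lean on these libraries where they do the work, as an engineer would, in place of code of your own. Each camera call takes 0.05 s, during which the arm holds its last target. There are 200 camera calls.

## Working session

There is one attempt and no reset: what is moved stays moved. The work goes in short steps, Python scripts to look and compute and a tool call to move; the robot and the scene stay as the last step left them, time stands still between calls to the robot, and variables do not carry over. Pictures are saved under pics/ and viewed, about 8 in all and at most 12, crops included, and the job is handed in when it is done.

Besides the shell and the picture viewer there is one more tool, called after "Call:" as a command line: name --pt "numbers of a row" for each row, then --argument value for the rest. arm_command: Moves the arm, as the interface text tells. Shift numbers are shares of 0.2 m and turn numbers shares of 90 degrees, none past 1 either way. Its arguments: {"type":"object","properties":{"rows":{"type":"array","items":{"type":"array","items":{"type":"number"}}},"grip_force":{"type":"number"}},"required":["rows"]}

```bash
mkdir -p pics; ls; cat > h.py <<'E'
import numpy as np, cv2
from scipy.spatial.transform import Rotation as R
from rig import *
F=np.diag([1.,-1,-1])
def w2c(p):
    if 'world_to_cam' in p: return np.array(p['world_to_cam'])
    s=p['state']; T=np.eye(4); T[:3,:3]=R.from_quat(s['tcp_rot']).as_matrix(); T[:3,3]=s['eef_pos']
    return np.linalg.inv(T@np.array(p['hand_eye']))
def shot(n):
    s=read_state(); p=capture(n); 
    if n=='wrist': p['state']=s
    return p
def proj(p,X):
    M=w2c(p); c=(np.atleast_2d(X)@M[:3,:3].T+M[:3,3])@F
    return cv2.projectPoints(c.reshape(-1,1,3),np.zeros(3),np.zeros(3),np.array(p['K'],float),np.array(p['dist'],float))[0].reshape(-1,2)
def back(p,uv,z):
    u=cv2.undistortPoints(np.array(uv,float).reshape(-1,1,2),np.array(p['K'],float),np.array(p['dist'],float)).reshape(-1,2)
    M=np.linalg.inv(w2c(p)); d=(np.c_[u,np.ones(len(u))]@F)@M[:3,:3].T; o=M[:3,3]
    return o+d*((z-o[2])/d[:,2])[:,None]
def save(p,name,box=None,s=1):
    im=p['color'][:,:,::-1]
    if box: l,t,w,h=box; im=im[t:t+h,l:l+w]
    cv2.imwrite('pics/'+name,cv2.resize(im,None,fx=s,fy=s,interpolation=cv2.INTER_CUBIC))
E
python3 - <<'E'
from h import *
Z={'lifter':41,'lifter_tip':0,'lifter_neck':41,'lifter_grip':41,'sleeve':0,'hood':0,'dish':20,'stand':0,'stand_top':54,'jar_a':0,'jar_dark':0}
for n in ['scene','top']:
    p=shot(n); save(p,n+'0.png')
    M=np.linalg.inv(w2c(p)); print(n,M[:3,3].round())
    for k,z in Z.items():
        for r in spot_point(k,p)[:4]:
            y,x=r['centre']; print(k,round(r['score'],2),[round(x),round(y)],back(p,[[x,y]],z)[0].round(1))
E
```

```text
pics
scene [-158. -677.  704.]
lifter 0.63 [250, 259] [ 450.1 -145.9   41. ]
lifter_neck 0.53 [245, 246] [ 481.5 -107.8   41. ]
sleeve 0.92 [150, 242] [398.5 129.6   0. ]
sleeve 0.76 [226, 277] [ 408.6 -108.     0. ]
hood 0.68 [345, 263] [ 599.7 -303.5    0. ]
dish 0.53 [348, 259] [ 596.  -312.9   20. ]
stand 0.77 [238, 207] [642.7  53.6   0. ]
stand_top 0.81 [233, 190] [637.6  58.9  54. ]
jar_dark 0.96 [389, 248] [ 707.7 -362.4    0. ]
top [ 501. -132. 1044.]
lifter_tip 0.93 [287, 205] [ 605.6 -125.3    0. ]
lifter_tip 0.53 [280, 277] [ 416. -102.    0.]
lifter_neck 0.85 [279, 250] [ 486.9 -102.8   41. ]
sleeve 0.9 [281, 278] [ 412.8 -104.3    0. ]
sleeve 0.83 [195, 285] [401.  122.8   0. ]
hood 0.56 [353, 206] [ 598.6 -301.4    0. ]
stand 0.7 [218, 194] [640.6  59.2   0. ]
stand_top 0.78 [216, 189] [646.3  55.9  54. ]
jar_a 0.55 [269, 140] [784.7 -81.3   0. ]
jar_a 0.48 [298, 146] [ 767.4 -160.9    0. ]
jar_dark 0.6 [366, 161] [ 719.  -341.7    0. ]
```

```bash
python3 - <<'E'
import cv2
a=cv2.imread('pics/top0.png')[90:340,130:450];cv2.imwrite('pics/top0c.png',cv2.resize(a,None,fx=2.4,fy=2.4,interpolation=cv2.INTER_CUBIC))
E
```

```text
(no output)
```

View pics/top0c.png

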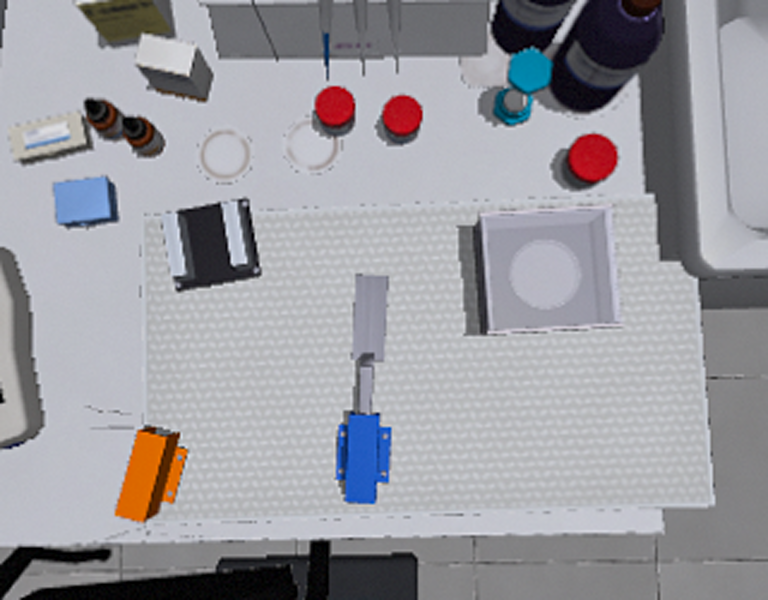

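View pics/scene0.png

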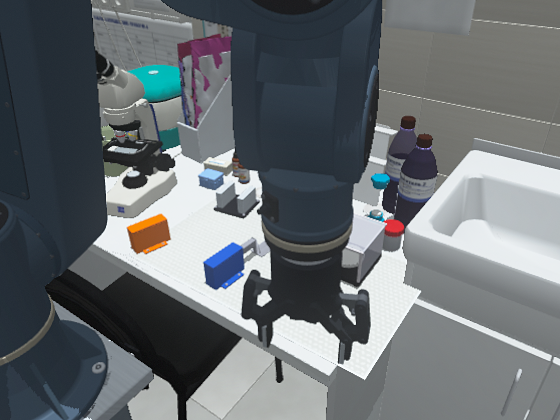

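The blue sleeve (full-frame px ~281,281) holds the lifter. The orange one (~192,288) only has the same shape, so blue is the one meant. I'll move over it and look with the wrist camera.

```bash
cat >> h.py <<'E'
def plan(x,y,z,yaw=None):
    """print shift in 0.2m shares and turn (tool down, jaw axis y at world yaw+90)"""
    s=read_state(); p=np.array(s['eef_pos']); r=R.from_quat(s['tcp_rot']); m=r.as_matrix()
    print('pos',p.round(1),'xax',m[:,0].round(3),'yax',m[:,1].round(3),'zax',m[:,2].round(3),'open',s['opening'],'t',s['t'],'F',np.round(s['contact_force'],1))
    d=np.array([x,y,z])-p; print('d mm',d.round(1),'share',(d/200).round(3),'rows',np.linalg.norm(d)/41.7)
    if yaw is not None:
        best=None
        for k in (0,180):
            t=R.from_euler('z',yaw+k,degrees=True)*R.from_matrix(np.diag([1,-1,-1.]))
            v=(t*r.inv()).as_rotvec(degrees=True)
            print('rotdeg',v.round(2),'share',(v/90).round(3),'rows',np.linalg.norm(v)/7.16)
E
python3 - <<'E'
from h import *
plan(470,-110,250,-3)
p=shot('wrist'); print(np.array(p['hand_eye']).round(2),np.array(p['K'])); print(read_state()['qpos'])
E
```

```text
pos [ 167.6 -471.1  253.3] xax [ 0.942  0.335 -0.   ] yax [ 0.335 -0.942 -0.   ] zax [-0.  0. -1.] open 0.9998865459134498 t 1.2 F [ 0.1 -0.4  0.7]
d mm [302.4 361.1  -3.3] share [ 1.512  1.805 -0.016] rows 11.295059558711104
rotdeg [ -0.    -0.   -22.58] share [-0.    -0.    -0.251] rows 3.153803160292494
rotdeg [  0.    -0.   157.42] share [ 0.    -0.     1.749] rows 21.985861645272035
[[-0.0000e+00  9.6000e-01  2.9000e-01  7.1890e+01]
 [ 1.0000e+00  0.0000e+00 -0.0000e+00 -9.0000e-02]
 [-0.0000e+00  2.9000e-01 -9.6000e-01 -1.1975e+02]
 [ 0.0000e+00  0.0000e+00  0.0000e+00  1.0000e+00]] [[346.67658182   0.         281.19053677]
 [  0.         346.67658182 207.02782581]
 [  0.           0.           1.        ]]
[-1.22899900e+00  2.12884115e-01 -3.43822368e-02  1.32348032e+00
  4.75005478e-05  1.57078999e+00]
```

Call:
arm_command --pt "0.176 0.095 0.03 0 0 -0.025 85" --pt "0.176 0.095 0.03 0 0 -0.025 85" --pt "0.176 0.095 0.03 0 0 -0.025 85" --pt "0.176 0.095 0.03 0 0 -0.025 85" --pt "0.176 0.095 0.03 0 0 -0.025 85" --pt "0.176 0.095 0.03 0 0 -0.025 85" --pt "0.176 0.095 0.03 0 0 -0.025 85" --pt "0.176 0.095 0.03 0 0 -0.025 85" --pt "0.176 0.095 0.03 0 0 -0.025 85" --pt "0.176 0.095 0.03 0 0 -0.025 85" --pt "0 0 0 0 0 0 85"

```text
t: 2.17
eef_pos: [527.8, -271.2, 314.6]
tcp_rot: [0.999, -0.039, 0.0, -0.0]
contact_force: [-0.2, 0.2, 0.6]
opening: 0.999
```

```bash
python3 - <<'E'
from h import *
plan(480,-110,250,-3)
p=shot('wrist'); save(p,'w1.png')
import pickle; pickle.dump(p,open('w1.pkl','wb'))
for k,z in {'hood':0,'dish':20,'lifter':0,'lifter_neck':41,'lifter_tip':0,'sleeve':0,'jar_dark':0}.items():
    for r in spot_point(k,p)[:3]:
        y,x=r['centre']; print(k,round(r['score'],2),[round(x),round(y)],back(p,[[x,y]],z)[0].round(1))
E
```

```text
pos [ 527.8 -271.2  314.6] xax [ 0.997 -0.079  0.001] yax [-0.079 -0.997 -0.001] zax [ 0.001  0.001 -1.   ] open 0.9991955740958586 t 2.1667 F [-0.2  0.2  0.6]
d mm [-47.8 161.2 -64.6] share [-0.239  0.806 -0.323] rows 4.318394167323916
rotdeg [-0.05  0.03  1.52] share [-0.001  0.     0.017] rows 0.21312971487831647
rotdeg [ 5.0000e-02  7.0000e-02 -1.7847e+02] share [ 1.000e-03  1.000e-03 -1.983e+00] rows 24.926677856794594
hood 0.7 [301, 105] [ 596.6 -300.8    0. ]
lifter 0.88 [160, 200] [ 492.6 -109.7    0. ]
lifter_neck 0.88 [149, 214] [ 487.4 -109.4   41. ]
lifter_tip 0.66 [152, 111] [ 604.6 -120.7    0. ]
lifter_tip 0.56 [162, 197] [ 496.3 -113.9    0. ]
sleeve 0.93 [11, 280] [395.5 120.6   0. ]
sleeve 0.88 [164, 258] [ 411.4 -101.2    0. ]
```

View pics/w1.png

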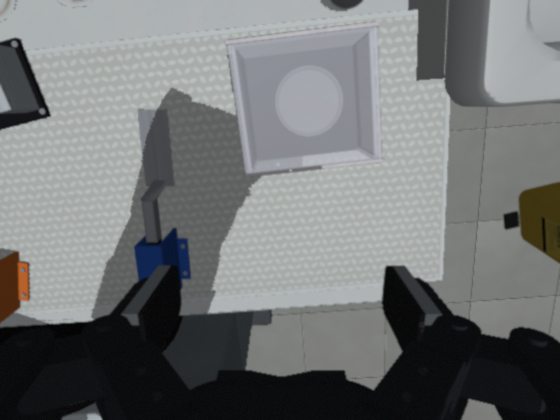

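Call:
arm_command --pt "-0.05 0.16 -0.09 0 0 0.003 85" --pt "-0.05 0.16 -0.09 0 0 0.003 85" --pt "-0.05 0.16 -0.09 0 0 0.003 85" --pt "-0.05 0.16 -0.09 0 0 0.003 85" --pt "-0.05 0.16 -0.09 0 0 0.003 85" --pt "0 0 0 0 0 0 85"

```text
t: 3.07
eef_pos: [465.7, -115.6, 221.6]
tcp_rot: [0.999, -0.034, 0.002, 0.001]
contact_force: [0.0, -0.9, 0.5]
opening: 0.995
```

```bash
python3 - <<'E'
from h import *
import pickle
plan(487,-109,46,-3)
p=shot('wrist'); save(p,'w2.png',None,1.4); pickle.dump(p,open('w2.pkl','wb'))
for k,z in {'lifter':0,'lifter_neck':41,'lifter_tip':0,'sleeve':0,'stand':0,'stand_top':54,'hood':0,'dish':20}.items():
    for r in spot_point(k,p)[:2]:
        y,x=r['centre']; print(k,round(r['score'],2),[round(x),round(y)],back(p,[[x,y]],z)[0].round(1))
for r in silhouettes('lifter',p)[:2]: print(r['score'],r['box']); 
np.save('sil.npy',silhouettes('lifter',p)[0]['region'])
E
```

```text
pos [ 465.7 -115.6  221.6] xax [ 0.998 -0.068  0.004] yax [-0.068 -0.998  0.002] zax [ 0.003 -0.003 -1.   ] open 0.9954037173333291 t 3.0667 F [ 0.  -0.9  0.5]
d mm [  21.3    6.6 -175.6] share [ 0.107  0.033 -0.878] rows 4.245483575031511
rotdeg [0.15 0.2  0.92] share [0.002 0.002 0.01 ] rows 0.13336856469117134
rotdeg [   0.31   -0.24 -179.08] share [ 0.003 -0.003 -1.99 ] rows 25.01086973019127
lifter_neck 0.58 [270, 169] [ 484. -108.   41.]
lifter_tip 0.62 [274, 23] [ 607.7 -119.8    0. ]
sleeve 0.74 [64, 254] [400.5 121.9   0. ]
sleeve 0.66 [272, 231] [ 411.6 -103.4    0. ]
hood 0.67 [478, 20] [ 598.3 -301.7    0. ]
dish 0.25 [278, 26] [ 601.1 -123.2   20. ]
0.63 [256.7, 24.6, 37.3, 188.2]
```

View pics/w2.png

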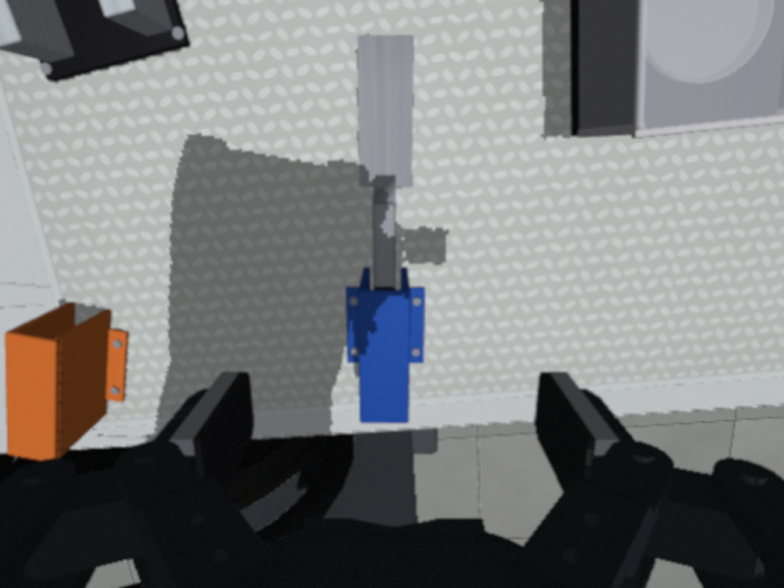

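The wrist view shows the lifter in the blue sleeve: blade tip at px (385,36), blade rear at (386,186), neck at about (384,235). The dark orange piece is off to the left.

```bash
python3 - <<'E'
from h import *
import pickle
p=pickle.load(open('w2.pkl','rb'))
f=lambda u,v,z:back(p,[[u/1.4,v/1.4]],z)[0].round(1)
print('tip',f(358,36,1),f(413,36,1),'rear',f(361,186,2.4),f(412,186,2.4),'neck',f(372,283,50),f(396,283,50),f(375,200,50),f(396,200,50))
print('sleeve front',f(347,288,5),f(424,288,5), 'top', f(360,421,64),f(409,421,64),f(364,290,64),f(410,290,64))
p=pickle.load(open('w1.pkl','rb'))
f=lambda u,v,z:back(p,[[u,v]],z)[0].round(1)
print('hood roof', [f(u,v,102) for u,v in [(228,43),(377,25),(382,158),(247,173)]])
hs=f(309,101,22); print('dish c',hs, f(276,101,22),f(342,101,22), f(309,67,28),f(309,134,28))
E
```

```text
tip [ 606.6 -103.5    1. ] [ 604.2 -138.4    1. ] rear [513.3 -97.3   2.4] [ 510.8 -132.2    2.4] neck [ 457.  -102.1   50. ] [ 455.9 -117.    50. ] [ 507.9 -108.1   50. ] [ 507.  -120.5   50. ]
sleeve front [442.2 -81.    5. ] [ 438.3 -136.5    5. ] top [368.9 -87.6  64. ] [ 366.6 -119.3   64. ] [456.8 -97.9  64. ] [ 454.9 -125.2   64. ]
hood roof [array([ 654.8, -234.5,  102. ]), array([ 658.8, -365.2,  102. ]), array([ 542.4, -369.6,  102. ]), array([ 538.2, -238.8,  102. ])]
dish c [ 600.5 -308.8   22. ] [ 603.5 -271.4   22. ] [ 597.5 -346.3   22. ] [ 636.  -310.4   28. ] [ 564.1 -306.3   28. ]
```

Call:
arm_command --pt "0.02 0.005 -0.18 0.002 0.002 -0.007 85" --pt "0.02 0.005 -0.18 0 0 0 85" --pt "0.02 0.005 -0.18 0 0 0 85" --pt "0.01 0.002 -0.16 0 0 0 85" --pt "0 0 -0.08 0 0 0 85" --pt "0 0 0 0 0 0 85"

```text
t: 4.12
eef_pos: [486.4, -118.0, 65.2]
tcp_rot: [0.999, -0.042, 0.007, 0.002]
contact_force: [0.2, -0.9, -0.2]
opening: 0.992
```

```bash
python3 -c "
from h import *
plan(483,-111.4,44,-4.5)"
```

```text
pos [ 486.4 -118.    65.2] xax [ 0.996 -0.084  0.013] yax [-0.084 -0.996  0.003] zax [ 0.013 -0.004 -1.   ] open 0.9919086883205085 t 4.1167 F [ 0.2 -0.9 -0.2]
d mm [ -3.4   6.6 -21.2] share [-0.017  0.033 -0.106] rows 0.5395783546170371
rotdeg [0.23 0.74 0.34] share [0.003 0.008 0.004] rows 0.11833147422224674
rotdeg [   1.16   -0.35 -179.66] share [ 0.013 -0.004 -1.996] rows 25.09205708700615
```

Call:
arm_command --pt "-0.017 0.033 -0.05 0.003 0.008 0.004 85" --pt "0 0 -0.05 0 0 0 85" --pt "0 0 0 0 0 0 85" --pt "0 0 0 0 0 0 85"

```text
t: 4.45
eef_pos: [483.8, -111.2, 45.5]
tcp_rot: [0.999, -0.039, 0.0, -0.001]
contact_force: [-0.0, 0.2, 0.7]
opening: 0.995
```

```bash
python3 -c "
from h import *
plan(483,-111.4,44,-4.5)"
```

```text
pos [ 483.8 -111.2   45.5] xax [ 0.997 -0.078  0.   ] yax [-0.078 -0.997 -0.001] zax [ 0.     0.001 -1.   ] open 0.9951377981909073 t 4.45 F [-0.   0.2  0.7]
d mm [-0.8 -0.2 -1.5] share [-0.004 -0.001 -0.008] rows 0.04207647568599436
rotdeg [-0.06  0.02 -0.04] share [-0.001  0.    -0.   ] rows 0.010809519594959136
rotdeg [-3.0000e-02 -9.0000e-02  1.7996e+02] share [-0.e+00 -1.e-03  2.e+00] rows 25.133534048292997
```

Call:
arm_command --pt "0 0 -0.005 0 0 0 0" --pt "0 0 0 0 0 0 0" --pt "0 0 0 0 0 0 0" --pt "0 0 0 0 0 0 0" --pt "0 0 0 0 0 0 0" --pt "0 0 0 0 0 0 0" --pt "0 0 0 0 0 0 0" --pt "0 0 0 0 0 0 0" --grip_force 50

```text
t: 5.12
eef_pos: [486.2, -111.9, 47.9]
tcp_rot: [0.999, -0.039, 0.003, 0.0]
contact_force: [-0.6, -0.3, -1.4]
opening: 0.155
```

Call:
arm_command --pt "0 0 0.015 0 0 0 0" --pt "0.06 -0.005 0 0 0 0 0" --pt "0.06 -0.005 0 0 0 0 0" --pt "0.06 -0.005 0 0 0 0 0" --pt "0 0 0 0 0 0 0"

```text
t: 5.53
eef_pos: [522.6, -114.9, 51.6]
tcp_rot: [0.999, -0.039, 0.003, -0.0]
contact_force: [-0.0, 0.1, -1.8]
opening: 0.151
```

```bash
python3 -c "
from h import *
plan(586,-120.5,48,-4.5)"
```

```text
pos [ 522.6 -114.9   51.6] xax [ 0.997 -0.078  0.005] yax [-0.078 -0.997 -0.   ] zax [ 0.005 -0.    -1.   ] open 0.15106554663711333 t 5.5333 F [-0.   0.1 -1.8]
d mm [63.4 -5.6 -3.6] share [ 0.317 -0.028 -0.018] rows 1.529068796487027
rotdeg [ 0.01  0.29 -0.01] share [ 0.     0.003 -0.   ] rows 0.04052245822782814
rotdeg [-4.6000e-01  1.0000e-02  1.7999e+02] share [-0.005  0.     2.   ] rows 25.138156317148308
```

Call:
arm_command --pt "0.06 -0.005 0 0 0.003 0 0" --pt "0.06 -0.005 0 0 0 0 0" --pt "0.06 -0.005 0 0 0 0 0" --pt "0.06 -0.005 0 0 0 0 0" --pt "0.06 -0.005 0 0 0 0 0" --pt "0.04 -0.003 0 0 0 0 0" --pt "0 0 0 0 0 0 0"

```text
t: 6.12
eef_pos: [589.4, -120.3, 51.4]
tcp_rot: [0.999, -0.039, -0.002, -0.0]
contact_force: [-0.1, -0.3, -1.3]
opening: 0.153
```

```bash
python3 - <<'E'
from h import *
plan(590,-120.5,46,-4.5)
p=shot('top')
for k,z in {'lifter_tip':2,'lifter_grip':41,'sleeve':0,'stand':0,'stand_top':54}.items():
    for r in spot_point(k,p)[:2]:
        y,x=r['centre']; print(k,round(r['score'],2),[round(x),round(y)],back(p,[[x,y]],z)[0].round(1))
E
```

```text
pos [ 589.4 -120.3   51.4] xax [ 0.997 -0.078 -0.004] yax [-0.078 -0.997 -0.   ] zax [-0.004  0.001 -1.   ] open 0.15277418124167427 t 6.1167 F [-0.1 -0.3 -1.3]
d mm [ 0.6 -0.2 -5.4] share [ 0.003 -0.001 -0.027] rows 0.1291528161356221
rotdeg [-0.04 -0.23 -0.01] share [-0.    -0.003 -0.   ] rows 0.03296387025886509
rotdeg [ 3.7000e-01 -6.0000e-02  1.7999e+02] share [ 4.e-03 -1.e-03  2.e+00] rows 25.13846465696495
lifter_tip 0.46 [297, 141] [ 778.6 -157.1    2. ]
sleeve 0.87 [194, 285] [399.8 124.9   0. ]
stand 0.58 [217, 191] [647.8  62.4   0. ]
stand_top 0.7 [214, 189] [646.1  61.3  54. ]
```

Call:
arm_command --pt "0 0 -0.012 0 -0.002 0 0" --pt "0 0 -0.012 0 0 0 0" --pt "0 0 0 0 0 0 0" --pt "0 0 0 0 0 0 0"

```text
t: 6.75
eef_pos: [587.8, -120.1, 48.0]
tcp_rot: [0.999, -0.039, 0.001, -0.0]
contact_force: [-0.4, -0.4, -1.5]
opening: 0.149
```

Call:
arm_command --pt "0 0 -0.006 0 0 0 0" --pt "0 0 -0.004 0 0 0 0" --pt "0 0 0 0 0 0 0"

```text
t: 7.0
eef_pos: [587.7, -120.1, 48.0]
tcp_rot: [0.999, -0.039, 0.001, -0.0]
contact_force: [-0.0, 0.6, -1.0]
opening: 0.157
```

Call:
arm_command --pt "0 0 -0.012 0 0 0 0" --pt "0 0 -0.006 0 0 0 0" --pt "0 0 0 0 0 0 0"

```text
t: 7.25
eef_pos: [587.9, -119.8, 47.9]
tcp_rot: [0.999, -0.039, 0.003, -0.0]
contact_force: [0.1, 0.1, -1.4]
opening: 0.153
```

Call:
arm_command --pt "0 0 -0.008 0 0 0 0" --pt "0 0 -0.004 0 0 0 0" --pt "0 0 0 0 0 0 0"

```text
t: 7.5
eef_pos: [588.0, -119.8, 47.7]
tcp_rot: [0.999, -0.039, 0.004, -0.0]
contact_force: [0.3, -0.1, -1.3]
opening: 0.156
```

Call:
arm_command --pt "0 0 -0.02 0 0 0 0" --pt "0 0 0 0 0 0 0" --pt "0 0 0 0 0 0 0"

```text
t: 7.75
eef_pos: [589.4, -120.0, 46.9]
tcp_rot: [0.999, -0.039, 0.006, -0.0]
contact_force: [0.3, -0.3, -0.9]
opening: 0.148
```

Call:
arm_command --pt "0 0 -0.02 0 -0.004 0 0" --pt "0 0 0 0 0 0 0"

```text
t: 7.92
eef_pos: [590.7, -120.6, 45.3]
tcp_rot: [0.999, -0.039, 0.011, 0.0]
contact_force: [-0.3, -0.2, -2.2]
opening: 0.152
```

Call:
arm_command --pt "0 0 0 0 0.014 0 0" --pt "0 0 0 0 0 0 0" --pt "0 0 0 0 0 0 0"

```text
t: 8.17
eef_pos: [590.6, -120.7, 44.9]
tcp_rot: [0.999, -0.039, 0.001, 0.001]
contact_force: [-6.5, 0.0, 9.8]
opening: 0.15
```

```bash
python3 - <<'E'
from h import *
plan(590,-120.5,44,-4.5)
p=shot('scene');save(p,'s1.png',(180,150,200,150),4)
E
```

```text
pos [ 590.6 -120.7   44.9] xax [ 0.997 -0.079  0.001] yax [-0.079 -0.997  0.002] zax [ 0.001 -0.002 -1.   ] open 0.14990120440399343 t 8.1667 F [-6.5  0.   9.8]
d mm [-0.6  0.2 -0.9] share [-0.003  0.001 -0.004] rows 0.02585685798325354
rotdeg [0.11 0.07 0.01] share [0.001 0.001 0.   ] rows 0.01826185755126548
rotdeg [ 1.1000e-01 -1.7000e-01 -1.7999e+02] share [ 1.e-03 -2.e-03 -2.e+00] rows 25.138278459789877
```

View pics/s1.png

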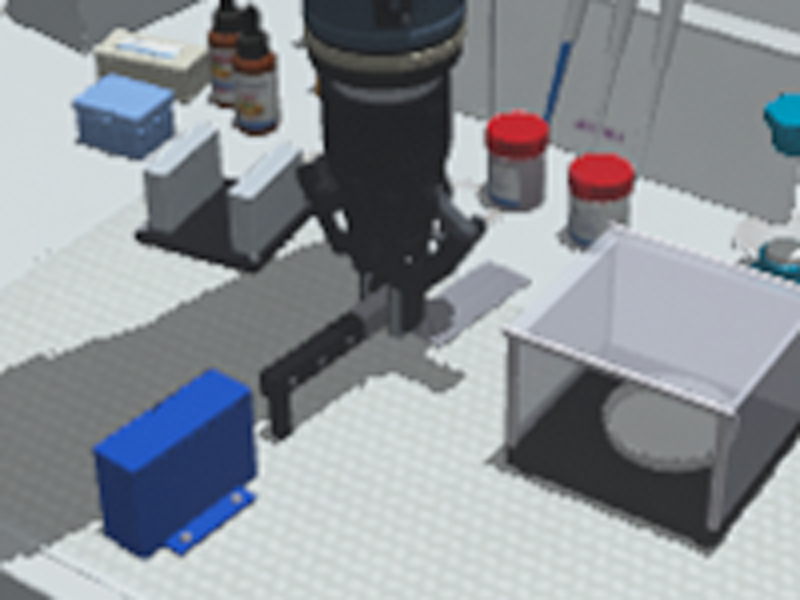

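The lifter is fully out and resting on the desk (9.8 N up). The sleeve and hood are undisturbed. I'll release it, raise the tool, step back over the handle and look.

Call:
arm_command --pt "0 0 0 0 0 0 70" --pt "0 0 0 0 0 0 70" --pt "0 0 0 0 0 0 70" --pt "0 0 0 0 0 0 70" --pt "0 0 0 0 0 0 70" --pt "0 0 0.15 0 0 0 70" --pt "-0.08 0.007 0.15 0 0 0 70" --pt "-0.12 0.008 0.15 0 0 0 70" --pt "-0.12 0.008 0.1 0 0 0 70" --pt "0 0 0 0 0 0 70"

```text
t: 9.05
eef_pos: [521.8, -115.3, 153.4]
tcp_rot: [0.999, -0.039, -0.003, 0.0]
contact_force: [-0.1, -0.7, 1.3]
opening: 0.816
```

```bash
python3 - <<'E'
from h import *
import pickle
plan(521,-114,44,-4.5)
p=shot('wrist'); save(p,'w3.png',None,1.4); pickle.dump(p,open('w3.pkl','wb'))
for k,z in {'lifter_grip':41,'lifter_neck':41,'lifter_tip':0,'stand':0,'stand_top':54}.items():
    for r in spot_point(k,p)[:2]:
        y,x=r['centre']; print(k,round(r['score'],2),[round(x),round(y)],back(p,[[x,y]],z)[0].round(1))
E
```

```text
pos [ 521.8 -115.3  153.4] xax [ 0.997 -0.078 -0.005] yax [-0.078 -0.997  0.001] zax [-0.005 -0.    -1.   ] open 0.8164549044556555 t 9.05 F [-0.1 -0.7  1.3]
d mm [  -0.8    1.3 -109.4] share [-0.004  0.006 -0.547] rows 2.624649350848922
rotdeg [ 0.02 -0.29 -0.01] share [ 0.    -0.003 -0.   ] rows 0.04126741230932373
rotdeg [4.6000e-01 4.0000e-02 1.7999e+02] share [0.005 0.    2.   ] rows 25.138155945674292
lifter_grip 0.92 [279, 216] [ 517.4 -113.6   41. ]
lifter_neck 0.89 [276, 113] [ 587.5 -117.4   41. ]
stand 0.6 [31, 50] [645.4  56.8   0. ]
```

View pics/w3.png

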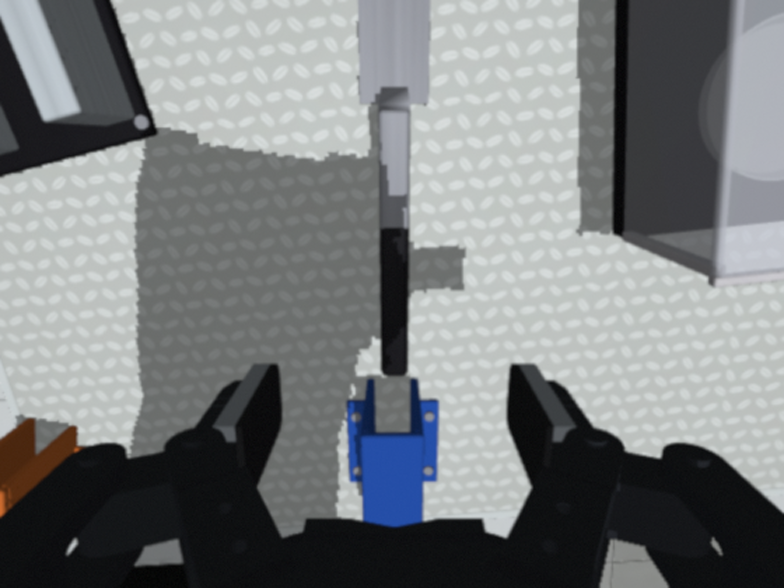

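The handle runs from px (395,230) to (394,374), is free of the sleeve and lies flat.

```bash
python3 - <<'E'
from h import *
import pickle
p=pickle.load(open('w3.pkl','rb'))
f=lambda u,v,z:back(p,[[u/1.4,v/1.4]],z)[0].round(1)
print('handle',f(395,230,50),f(394.5,374,50),'blade rear',f(358,104,2.4),f(428,104,2.4),'hood front roof R corner',f(713,284,102),'stand corner',f(155,131,8))
E
```

```text
handle [ 555.6 -118.9   50. ] [ 482.4 -112.9   50. ] blade rear [ 615.1 -104.3    2.4] [ 612.2 -140.8    2.4] hood front roof R corner [ 535.4 -234.6  102. ] stand corner [610.1   1.9   8. ]
```

Call:
arm_command --pt "-0.01 0 -0.15 0 -0.003 0 70" --pt "0 0 -0.15 0 0 0 70" --pt "0 0 -0.12 0 0 0 70" --pt "0 0 -0.07 0 0 0 70" --pt "0 0 0 0 0 0 70" --pt "0 0 0 0 0 0 70"

```text
t: 9.85
eef_pos: [521.7, -114.6, 42.0]
tcp_rot: [0.999, -0.039, -0.005, -0.001]
contact_force: [-0.1, 1.6, 1.2]
opening: 0.82
```

```bash
python3 -c "
from h import *
plan(519,-116,44,-4.6)"
```

```text
pos [ 521.7 -114.6   42. ] xax [ 0.997 -0.077 -0.01 ] yax [-0.077 -0.997 -0.001] zax [-0.01   0.002 -1.   ] open 0.819795181825357 t 9.85 F [-0.1  1.6  1.2]
d mm [-2.7 -1.4  2. ] share [-0.013 -0.007  0.01 ] rows 0.08671283222386404
rotdeg [-0.11 -0.56 -0.18] share [-0.001 -0.006 -0.002] rows 0.08388987283219965
rotdeg [ 8.8000e-01 -1.7000e-01  1.7982e+02] share [ 0.01  -0.002  1.998] rows 25.114590320744576
```

Call:
arm_command --pt "-0.013 -0.007 0.012 -0.001 -0.006 -0.002 70" --pt "0 0 0 0 0 0 70" --pt "0 0 0 0 0 0 0" --pt "0 0 0 0 0 0 0" --pt "0 0 0 0 0 0 0" --pt "0 0 0 0 0 0 0" --pt "0 0 0 0 0 0 0" --pt "0 0 0 0 0 0 0" --grip_force 70

```text
t: 10.52
eef_pos: [521.6, -116.7, 48.6]
tcp_rot: [0.999, -0.04, 0.003, 0.0]
contact_force: [-0.0, -0.4, -1.5]
opening: 0.149
```

```bash
python3 -c "
from h import *
plan(519,-116,44,-4.6)"
```

```text
pos [ 521.6 -116.7   48.6] xax [ 0.997 -0.08   0.006] yax [-0.08  -0.997  0.   ] zax [ 0.006 -0.001 -1.   ] open 0.1485133600790919 t 10.5167 F [-0.  -0.4 -1.5]
d mm [-2.6  0.7 -4.6] share [-0.013  0.004 -0.023] rows 0.1281411544390384
rotdeg [0.05 0.32 0.01] share [0.001 0.004 0.   ] rows 0.04595683825626247
rotdeg [ 5.1000e-01 -8.0000e-02 -1.7998e+02] share [ 6.e-03 -1.e-03 -2.e+00] rows 25.137598755224335
```

Call:
arm_command --pt "0 0 0.12 0 0 0 0" --pt "0 0 0.2 0 0 0 0" --pt "0 0 0.15 0 0 0 0" --pt "-0.06 -0.06 0.07 0 0 0.009 0" --pt "-0.12 -0.13 0 0 0 0.009 0" --pt "-0.12 -0.13 0 0 0 0.009 0" --pt "-0.12 -0.13 0 0 0 0.009 0" --pt "-0.12 -0.13 0 0 0 0.009 0" --pt "-0.12 -0.13 0 0 0 0.009 0" --pt "-0.12 -0.13 0 0 0 0.009 0" --pt "-0.08 -0.08 0 0 0 0.009 0" --pt "0 0 0 0 0 0 0"

```text
t: 11.52
eef_pos: [340.1, -305.3, 161.3]
tcp_rot: [1.0, 0.022, 0.002, 0.001]
contact_force: [0.6, -0.7, -1.1]
opening: 0.148
```

```bash
python3 - <<'E'
from h import *
plan(336,-318,100,2)
p=shot('top');print('dish top', back(p,[[357.1,204.6]],28)[0])
r=silhouettes('dish',p)
for q in r[:2]:
    m=q['region']; ys,xs=np.nonzero(m); print(q['score'],q['box'],back(p,[[xs.mean(),ys.mean()]],28)[0])
save(p,'t2.png',(250,140,200,150),4)
E
```

```text
pos [ 340.1 -305.3  161.3] xax [0.999 0.044 0.004] yax [ 0.044 -0.999  0.002] zax [ 0.004 -0.002 -1.   ] open 0.1481832642487009 t 11.5167 F [ 0.6 -0.7 -1.1]
d mm [ -4.1 -12.7 -61.3] share [-0.021 -0.064 -0.306] rows 1.5046210629833197
rotdeg [ 0.12  0.25 -0.53] share [ 0.001  0.003 -0.006] rows 0.08350422874839827
rotdeg [ -0.39   0.19 179.47] share [-0.004  0.002  1.994] rows 25.065635409471728
dish top [ 598.85759767 -307.81892736   28.        ]
```

View pics/t2.png

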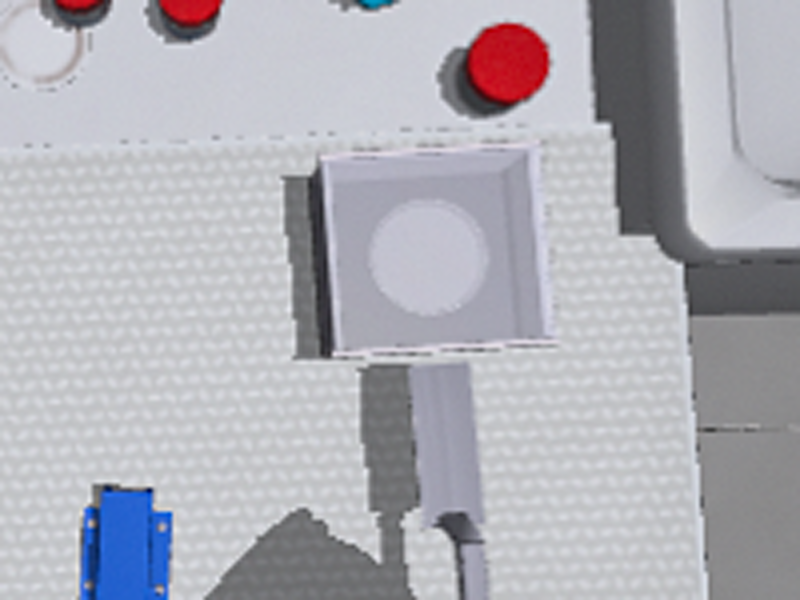

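The top view shows the blade in front of the hood with its tip centre at px ~(360,231). The dish centre is at ~(599,-308). I'll check the tip model against this.

```bash
python3 - <<'E'
from h import *
p=shot('top')
print(back(p,[[360.3,231],[353.2,231.3],[367.5,230.7],[355.7,271.2],[370.7,271.2]],115).round(1))
print('hood', back(p,[[250+333/4,140+355/4],[250+552/4,140+343/4],[250+540/4,140+145/4],[250+322/4,140+157/4]],102).round(1))
E
```

```text
[[ 527.7 -297.4  115. ]
 [ 527.4 -280.8  115. ]
 [ 528.  -314.3  115. ]
 [ 434.4 -282.4  115. ]
 [ 433.7 -317.1  115. ]]
hood [[ 535.1 -235.6  102. ]
 [ 539.  -365.9  102. ]
 [ 658.8 -365.   102. ]
 [ 655.4 -233.6  102. ]]
```

Call:
arm_command --pt "-0.01 -0.03 -0.1 0.001 0.003 -0.006 0" --pt "-0.01 -0.03 -0.15 0 0 0 0" --pt "0 0 -0.12 0 0 0 0" --pt "0 0 -0.05 0 0 0 0" --pt "0 0 0 0 0 0 0" --pt "0 0 0 0 0 0 0"

```text
t: 12.17
eef_pos: [344.6, -311.0, 74.9]
tcp_rot: [1.0, 0.022, 0.002, 0.0]
contact_force: [-0.6, -0.3, -1.4]
opening: 0.151
```

```bash
python3 - <<'E'
from h import *
plan(336,-317.5,78,2)
E
```

```text
pos [ 344.6 -311.    74.9] xax [0.999 0.043 0.003] yax [ 0.043 -0.999  0.001] zax [ 0.003 -0.    -1.   ] open 0.1509315446436657 t 12.1667 F [-0.6 -0.3 -1.4]
d mm [-8.6 -6.5  3.1] share [-0.043 -0.032  0.015] rows 0.26830365046333804
rotdeg [ 0.03  0.2  -0.48] share [ 0.     0.002 -0.005] rows 0.07306380519839324
rotdeg [-3.1000e-01  4.0000e-02  1.7952e+02] share [-0.003  0.     1.995] rows 25.072104622250933
```

Call:
arm_command --pt "0 -0.033 0 0 0.016 -0.005 0" --pt "0 0 0 0 0 0 0" --pt "0.05 0.002 0 0 0 0 0" --pt "0.04 0.001 0 0 0 0 0" --pt "0 0 0 0 0 0 0"

```text
t: 12.58
eef_pos: [367.5, -315.8, 78.3]
tcp_rot: [1.0, 0.02, -0.009, 0.001]
contact_force: [-0.1, -0.3, -2.4]
opening: 0.145
```

```bash
python3 - <<'E'
from h import *
plan(362,-316.7,70,2)
p=shot('scene'); save(p,'s2.png',(270,190,140,105),5.5)
E
```

```text
pos [ 367.5 -315.8   78.3] xax [ 0.999  0.039 -0.018] yax [ 0.039 -0.999  0.002] zax [-0.018 -0.002 -1.   ] open 0.1447994571382731 t 12.5833 F [-0.1 -0.3 -2.4]
d mm [-5.5 -0.9 -8.3] share [-0.028 -0.005 -0.041] rows 0.23947286917800328
rotdeg [ 0.12 -1.01 -0.24] share [ 0.001 -0.011 -0.003] rows 0.1461198904646399
rotdeg [  1.59   0.2  179.76] share [0.018 0.002 1.997] rows 25.10670602984963
```

View pics/s2.png

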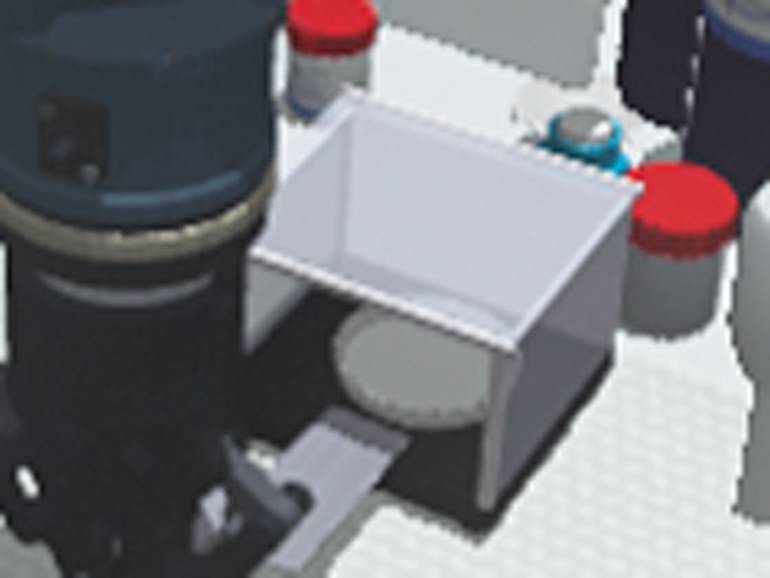

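The blade tip is inside the hood front, just short of the dish and still above the floor. I'll back up slightly and lower it to contact.

Call:
arm_command --pt "-0.03 -0.004 -0.02 0.001 0 -0.002 0" --pt "0 0 -0.02 0 0 0 0" --pt "0 0 0 0 0 0 0"

```text
t: 12.88
eef_pos: [360.9, -316.4, 70.0]
tcp_rot: [1.0, 0.018, -0.008, 0.0]
contact_force: [0.3, 0.7, 1.4]
opening: 0.156
```

Call:
arm_command --pt "0 0 -0.02 0 0 0 0" --pt "0 0 0 0 0 0 0"

```text
t: 13.05
eef_pos: [360.6, -316.5, 65.8]
tcp_rot: [1.0, 0.018, -0.008, 0.0]
contact_force: [0.8, 0.2, 0.9]
opening: 0.149
```

Call:
arm_command --pt "0 0 0 0 0 0 0" --pt "0.02 0.001 0 0 0 0 0" --pt "0.03 0.001 0 0 0 0 0" --grip_force 110

```text
t: 13.3
eef_pos: [369.9, -316.2, 65.9]
tcp_rot: [1.0, 0.017, -0.008, 0.0]
contact_force: [-3.5, -0.6, 3.0]
opening: 0.14
```

```bash
python3 - <<'E'
from h import *
plan(362,-316.7,66,2); print(read_state()['wrist_torque'])
p=shot('wrist'); save(p,'w4.png',None,1.4)
p=shot('scene'); save(p,'s3.png',(270,190,140,105),5.5)
E
```

```text
pos [ 369.9 -316.2   65.9] xax [ 0.999  0.035 -0.016] yax [ 0.035 -0.999  0.   ] zax [-0.016 -0.001 -1.   ] open 0.1400170385967172 t 13.3 F [-3.5 -0.6  3. ]
d mm [-7.9 -0.5  0.1] share [-0.04  -0.002  0.001] rows 0.19044583997439135
rotdeg [ 0.06 -0.93  0.02] share [ 0.001 -0.01   0.   ] rows 0.13035569137427233
rotdeg [-1.4600e+00 -9.0000e-02 -1.7998e+02] share [-1.6e-02 -1.0e-03 -2.0e+00] rows 25.137540512912313
[-0.10834018 -0.04941758  0.00213413]
```

View pics/s3.png

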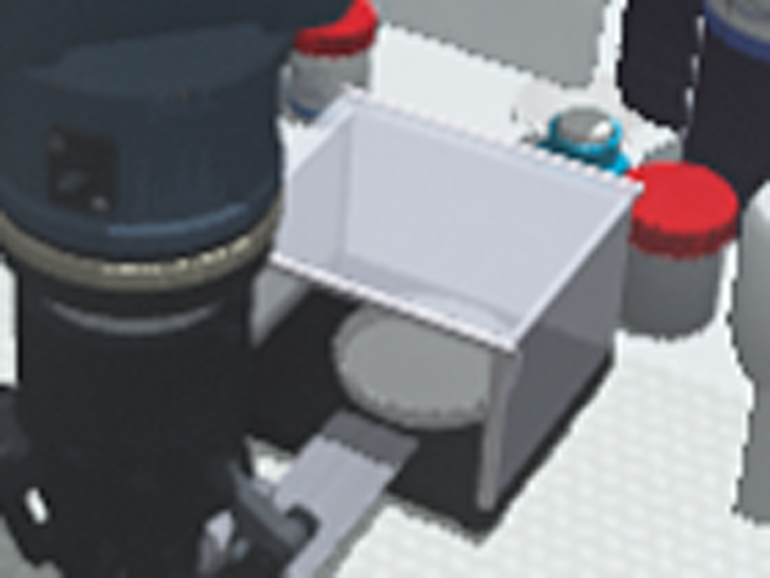

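Call:
arm_command --pt "0.04 0.0013 -0.003 0 0 0 0" --pt "0.04 0.0013 -0.003 0 0 0 0" --pt "0.04 0.0013 -0.003 0 0 0 0"

```text
t: 13.65
eef_pos: [395.7, -315.6, 64.4]
tcp_rot: [1.0, 0.017, -0.008, 0.001]
contact_force: [-6.7, -1.3, 8.3]
opening: 0.141
```

Call:
arm_command --pt "0.04 0.0013 -0.003 0 0 0 0" --pt "0.04 0.0013 -0.003 0 0 0 0"

```text
t: 13.82
eef_pos: [412.9, -315.1, 63.3]
tcp_rot: [1.0, 0.017, -0.009, 0.001]
contact_force: [-5.5, -0.9, 6.6]
opening: 0.14
```

```bash
python3 - <<'E'
from h import *
plan(460,-313.3,65,2); print(read_state()['wrist_torque'])
p=shot('top'); save(p,'t3.png',(250,140,200,150),4)
for q in silhouettes('dish',p)[:2]:
    ys,xs=np.nonzero(q['region']); print(q['score'],q['box'],back(p,[[xs.mean(),ys.mean()]],28)[0])
E
```

```text
pos [ 412.9 -315.1   63.3] xax [ 0.999  0.034 -0.018] yax [ 0.034 -0.999  0.002] zax [-0.018 -0.003 -1.   ] open 0.13988518296740102 t 13.8167 F [-5.5 -0.9  6.6]
d mm [47.1  1.8  1.7] share [0.235 0.009 0.008] rows 1.1304124746782114
rotdeg [ 0.14 -1.02  0.04] share [ 0.002 -0.011  0.   ] rows 0.14467073827366508
rotdeg [  -1.61   -0.23 -179.95] share [-0.018 -0.003 -1.999] rows 25.134354348771318
[-0.16806417  0.48806037 -0.07467293]
```

Call:
arm_command --pt "0.04 0.0015 0.002 0 0 0 0" --pt "0.04 0.0015 0.002 0 0 0 0"

```text
t: 14.08
eef_pos: [430.2, -314.4, 64.0]
tcp_rot: [1.0, 0.017, -0.009, 0.001]
contact_force: [-7.8, -0.8, 8.6]
opening: 0.139
```

Call:
arm_command --pt "0.04 0.0015 0.001 0 0 0 0" --pt "0.03 0.001 0.001 0 0 0 0"

```text
t: 14.25
eef_pos: [444.3, -313.8, 64.5]
tcp_rot: [1.0, 0.017, -0.011, 0.002]
contact_force: [-14.1, -0.4, 14.3]
opening: 0.135
```

```bash
python3 - <<'E'
from h import *
plan(460,-313.3,65,2); print(read_state()['wrist_torque'])
p=shot('top'); save(p,'t4.png',(250,140,200,150),4)
E
```

```text
pos [ 444.3 -313.8   64.5] xax [ 0.999  0.034 -0.022] yax [ 0.034 -0.999  0.003] zax [-0.022 -0.003 -1.   ] open 0.13452250963682683 t 14.25 F [-14.1  -0.4  14.3]
d mm [15.7  0.5  0.5] share [0.078 0.002 0.003] rows 0.37625383278901753
rotdeg [ 0.2  -1.24  0.05] share [ 0.002 -0.014  0.001] rows 0.17559024759516748
rotdeg [  -1.95   -0.31 -179.94] share [-0.022 -0.003 -1.999] rows 25.133066963802662
[-5.48100442e-02  2.10904234e+00 -3.54103541e-04]
```

View pics/t4.png

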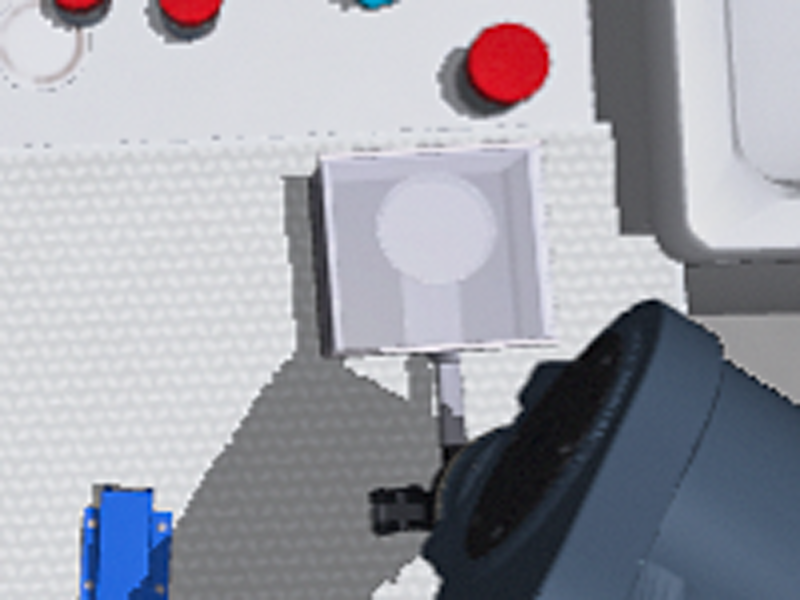

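Call:
arm_command --pt "0.02 0.001 0.008 0 -0.002 0 0" --pt "0.035 0.001 0.004 0 -0.002 0 0"

```text
t: 14.47
eef_pos: [456.4, -313.0, 66.6]
tcp_rot: [1.0, 0.017, -0.009, 0.002]
contact_force: [-1.2, 0.8, -2.0]
opening: 0.137
```

Call:
arm_command --pt "0.03 0.001 0.004 0 0 0 0"

```text
t: 14.55
eef_pos: [463.0, -312.6, 67.1]
tcp_rot: [1.0, 0.017, -0.009, 0.001]
contact_force: [-0.6, -0.5, -1.7]
opening: 0.136
```

Call:
arm_command --pt "0 0 0.005 0 -0.004 0 0" --pt "0 0 0.01 0 -0.004 0 0" --pt "0 0 0.01 0 -0.002 0 0" --pt "0 0 0 0 0 0 0"

```text
t: 14.88
eef_pos: [464.3, -311.7, 71.2]
tcp_rot: [1.0, 0.018, -0.001, 0.001]
contact_force: [-0.9, -1.3, -1.6]
opening: 0.136
```

```bash
python3 - <<'E'
from h import *
plan(460,-313.3,75,2); print(read_state()['wrist_torque'])
p=shot('wrist'); save(p,'w5.png',None,1.4)
for k in ['dish']:
    for q in silhouettes(k,p)[:2]: print(q['score'],q['box'])
p=shot('scene'); save(p,'s5.png',(270,190,140,105),5.5)
a=cv2.imread('pics/s5.png');b=cv2.imread('pics/w5.png')[:330,200:600]
b=cv2.copyMakeBorder(b,0,577-330,0,0,cv2.BORDER_CONSTANT); a=cv2.resize(a,(400,300)); c=np.zeros((330,800,3),np.uint8); c[:300,:400]=a; c[:,400:]=b[:330]; cv2.imwrite('pics/m5.png',c)
E
```

```text
pos [ 464.3 -311.7   71.2] xax [ 0.999  0.036 -0.002] yax [ 0.036 -0.999  0.002] zax [-0.002 -0.002 -1.   ] open 0.1363301590261469 t 14.8833 F [-0.9 -1.3 -1.6]
d mm [-4.3 -1.6  3.8] share [-0.022 -0.008  0.019] rows 0.14384676491881632
rotdeg [ 0.11 -0.1  -0.05] share [ 0.001 -0.001 -0.001] rows 0.021011522120333744
rotdeg [1.5000e-01 1.7000e-01 1.7995e+02] share [0.002 0.002 1.999] rows 25.132616992975958
[-0.0052762   0.19917727  0.00177476]
0.65 [257.8, 100.8, 43.8, 274.8]
```

View pics/m5.png

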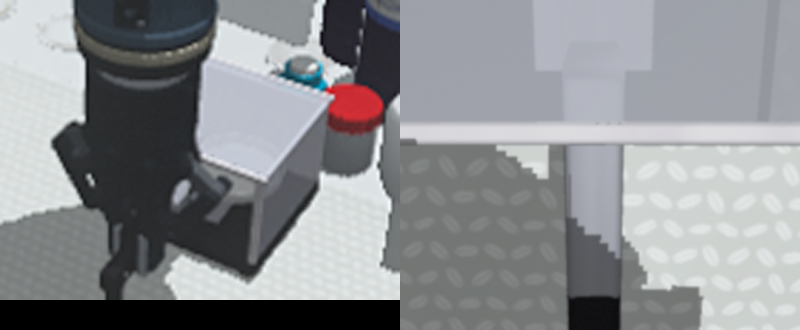

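The crop shows the bar under the roof edge, with the blade under the dish in line and nothing touching the hood. I'll draw it out slowly.

Call:
arm_command --pt "0 0 0.008 0 -0.004 0 0" --pt "-0.008 -0.0003 0.005 0 0 0 0" --pt "-0.015 -0.0005 0 0 0 0 0" --pt "-0.022 -0.0008 0 0 0 0 0" --pt "-0.03 -0.001 0 0 0 0 0" --pt "-0.03 -0.001 0 0 0 0 0"

```text
t: 15.53
eef_pos: [441.9, -312.6, 73.9]
tcp_rot: [1.0, 0.018, 0.003, 0.001]
contact_force: [0.6, 0.6, -1.8]
opening: 0.133
```

```bash
cat >> h.py <<'E'
def dishcirc(p,zr,guess=None,r=None):
    """white circle via Hough around guess xyz"""
    u,v=proj(p,[guess])[0]; im=p['color']; k=4; w=45
    l,t=int(u-w),int(v-w); c=cv2.cvtColor(im[max(t,0):t+2*w,l:l+2*w],cv2.COLOR_RGB2GRAY); c=cv2.GaussianBlur(cv2.resize(c,None,fx=k,fy=k,interpolation=cv2.INTER_CUBIC),(0,0),2)
    rr=np.linalg.norm(proj(p,[guess+np.array([0,38,0])])[0]-[u,v])*k
    h=cv2.HoughCircles(c,cv2.HOUGH_GRADIENT,1.5,8,param1=80,param2=12,minRadius=int(rr*.93),maxRadius=int(rr*1.08))
    if h is None: return None
    q=h[0,:3]; return [(back(p,[[x/k+l,y/k+max(t,0)]],zr)[0].round(1).tolist(),round(38*r/rr,1)) for x,y,r in q]
E
python3 - <<'E'
from h import *
plan(340,-316,75,2)
p=shot('top'); s=read_state()['eef_pos']; g=np.array([s[0]+152,s[1]+5,38.])
print(g,dishcirc(p,38,g))
cv2.imwrite('pics/t6.png',p['color'][:,:,::-1])
E
```

```text
pos [ 441.9 -312.6   73.9] xax [0.999 0.036 0.005] yax [ 0.036 -0.999  0.002] zax [ 0.005 -0.002 -1.   ] open 0.13290254508294416 t 15.5333 F [ 0.6  0.6 -1.8]
d mm [-101.9   -3.4    1.1] share [-0.509 -0.017  0.006] rows 2.4447030029031858
rotdeg [ 0.12  0.3  -0.06] share [ 0.001  0.003 -0.001] rows 0.04535424216781531
rotdeg [ -0.47   0.18 179.94] share [-0.005  0.002  1.999] rows 25.131807634747947
[ 592.76434724 -307.50750099   38.        ] [([503.4, -272.6, 38.0], np.float64(39.3)), ([506.0, -363.7, 38.0], np.float64(40.3)), ([517.8, -346.3, 38.0], np.float64(40.3))]
```

```bash
cat >> h.py <<'E'
def dishfit(p,g,zr,span=24,rad=38):
    G=cv2.cvtColor(p['color'],cv2.COLOR_RGB2GRAY).astype(np.float32); a=np.linspace(0,2*np.pi,72,endpoint=False)
    C=np.c_[np.cos(a),np.sin(a),0*a]
    best=[]
    for dx in np.arange(-span,span+.1,1.5):
        for dy in np.arange(-span,span+.1,1.5):
            c=np.array([g[0]+dx,g[1]+dy,zr]); v=[]
            for r in (rad-3,rad+3):
                q=proj(p,c+r*C).astype(np.float32); v.append(cv2.remap(G,q[:,0].copy(),q[:,1].copy(),1).ravel())
            d=np.clip(v[0]-v[1],-10,20); best.append((d.mean(),c[0],c[1],(d>3).mean()))
    best.sort(reverse=True); return np.round(best[:3],2)
E
python3 - <<'E'
from h import *
p=shot('top'); s=read_state()['eef_pos']; g=np.array([s[0]+152,s[1]+5,38.])
print(g); print(dishfit(p,g,38))
q=dict(p); q['color']=cv2.imread('pics/t2.png')
E
```

```text
[ 593.40810443 -307.53933255   38.        ]
[[  18.08  596.41 -312.04    1.  ]
 [  17.8   594.91 -312.04    1.  ]
 [  17.78  596.41 -313.54    1.  ]]
```

Call:
arm_command --pt "-0.015 -0.0005 0 0 0 0 0" --pt "-0.03 -0.001 0 0 0 0 0" --pt "-0.04 -0.0014 0 0 0 0 0" --pt "-0.05 -0.0018 0 0 0 0 0" --pt "-0.06 -0.002 0 0 0 0 0" --pt "-0.06 -0.002 0 0 0 0 0" --pt "-0.06 -0.002 0 0 0 0 0" --pt "-0.06 -0.002 0 0 0 0 0" --pt "-0.05 -0.0018 0 0 0 0 0" --pt "-0.04 -0.0014 0 0 0 0 0" --pt "-0.025 0 0 0 0 0 0" --pt "-0.01 0 0 0 0 0 0"

```text
t: 16.63
eef_pos: [330.5, -315.1, 73.8]
tcp_rot: [1.0, 0.017, 0.002, 0.001]
contact_force: [-0.6, 0.6, -2.4]
opening: 0.137
```

```bash
python3 - <<'E'
from h import *
plan(340,-316,175,-1)
p=shot('top'); s=read_state()['eef_pos']; g=np.array([s[0]+154,s[1]+1,40.])
print(g); print(dishfit(p,g,40)); cv2.imwrite('pics/t7.png',p['color'][:,:,::-1])
q=shot('wrist'); print(dishfit(q,g,40)); import pickle; pickle.dump(q,open('w7.pkl','wb'))
for n in ['stand','stand_top']:
  for r in spot_point(n,p)[:1]: y,x=r['centre']; print(n,back(p,[[x,y]],0 if n=='stand' else 54))
E
```

```text
pos [ 330.5 -315.1   73.8] xax [0.999 0.035 0.004] yax [ 0.035 -0.999  0.002] zax [ 0.004 -0.002 -1.   ] open 0.13661046321459405 t 16.6333 F [-0.6  0.6 -2.4]
d mm [  9.5  -0.9 101.2] share [ 0.048 -0.004  0.506] rows 2.4382867384410836
rotdeg [ 0.12  0.25 -2.99] share [ 0.001  0.003 -0.033] rows 0.41950475480496685
rotdeg [ -0.39   0.19 177.01] share [-0.004  0.002  1.967] rows 24.721991337500892
[ 484.53458559 -314.13468957   40.        ]
[[   9.33  481.53 -311.13    0.65]
 [   8.64  480.03 -312.63    0.62]
 [   8.39  481.53 -312.63    0.62]]
[[ 1.7100e+00  4.6503e+02 -2.9463e+02  1.4000e-01]
 [ 1.6500e+00  4.6353e+02 -2.9313e+02  1.7000e-01]
 [ 1.4400e+00  4.6353e+02 -2.9463e+02  1.5000e-01]]
stand [[645.12749764  55.0632893    0.        ]]
stand_top [[645.54390918  58.19962729  54.        ]]
```

```bash
python3 - <<'E'
from h import *
import pickle
p=shot('top'); f=lambda u,v,z:back(p,[[130+u/2.4,90+v/2.4]],z)[0].round(1)
print([f(*c,8) for c in [(171,212),(246,198),(260,272),(177,290)]])
w=pickle.load(open('w2.pkl','rb')); print([back(w,[[u/1.4,v/1.4]],8)[0].round(1) for u,v in [(188,45),(48,80)]])
# composite: stand from top x10, wrist current, scene dish
q=pickle.load(open('w7.pkl','rb')); s=shot('scene')
A=cv2.resize(p['color'][165:220,185:255],(400,314),interpolation=cv2.INTER_CUBIC)
B=cv2.resize(q['color'],(400,300)); 
u,v=proj(s,[[481,-311,35]])[0].astype(int); print(u,v); C=cv2.resize(s['color'][v-40:v+40,u-53:u+53],(400,300),interpolation=cv2.INTER_CUBIC)
D=np.zeros((600,800,3),np.uint8); D[:300,:400]=B; D[300:,:400]=C; D[:314,400:]=A
E_=cv2.resize(p['color'][190:290,300:440],(400,286)); D[314:,400:]=E_
cv2.imwrite('pics/m8.png',D[:,:,::-1])
E
```

```text
[array([683.4, 103.7,   8. ]), array([696.9,  19. ,   8. ]), array([612.9,   4.4,   8. ]), array([595.2,  97.4,   8. ])]
[array([607.7,   2.8,   8. ]), array([594.2,  96. ,   8. ])]
321 282
```

View pics/m8.png

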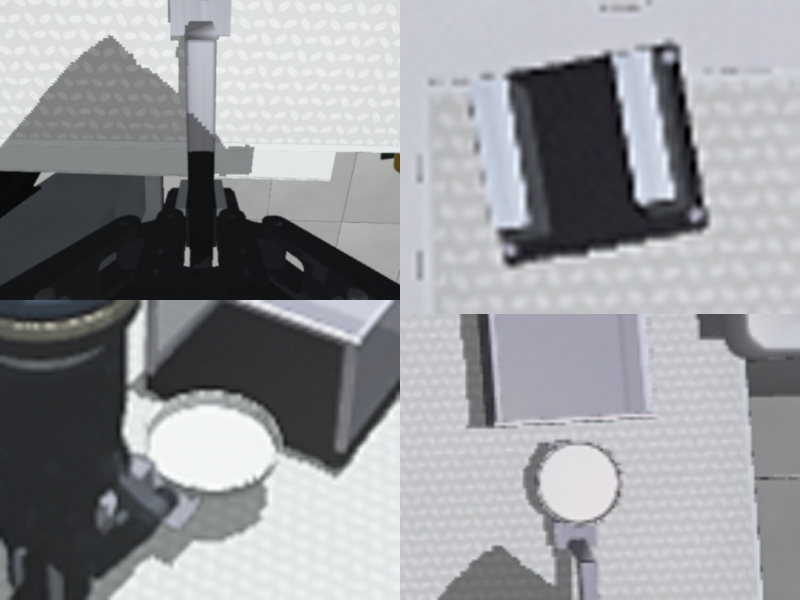

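Last view: the dish lies flat on the blade, clear of the hood. In the stand panel the rails' inner top edges are at px (530,226)-(510,74) and (640,207)-(612,57). I'll compute the stand pose from these.

```bash
python3 - <<'E'
from h import *
p=shot('top'); f=lambda u,v,z:back(p,[[185+(u-400)/5.714,165+v/5.714]],z)[0].round(1)
c=[f(507,262,8),f(706,222,8),f(678,43,8)]; print('base',c)
L=[f(530,226,54),f(510,74,54)];Rr=[f(640,207,54),f(612,57,54)]; print(L,Rr, 'mid',(L[0]+L[1]+Rr[0]+Rr[1])/4)
yaw=lambda a,b:np.degrees(np.arctan2(b[1]-a[1],b[0]-a[0]))
print(yaw(*L),yaw(*Rr),yaw(c[1],c[2]),yaw(c[0],c[1])+90,'base mid',(c[0]+c[2])/2)
print('dish',back(p,[[300+178/2.857,190+168/2.857]],38)[0])
# fit rails by template: bright tops vs dark
G=cv2.cvtColor(p['color'],cv2.COLOR_RGB2GRAY).astype(np.float32)
xs,ys=np.meshgrid(np.arange(-33,34,3),np.arange(-41,42,2)); 
best=[]
inr=(abs(ys)>25)&(abs(ys)<41); gap=abs(ys)<20
for x in np.arange(638,656,1.):
  for y in np.arange(48,66,1.):
    for a in np.arange(4,16,1.):
      t=np.radians(a); P=np.c_[x+xs.ravel()*np.cos(t)-ys.ravel()*np.sin(t),y+xs.ravel()*np.sin(t)+ys.ravel()*np.cos(t),np.full(xs.size,54.)]
      q=proj(p,P).astype(np.float32); v=cv2.remap(G,q[:,0].copy(),q[:,1].copy(),1).ravel()
      best.append((np.clip(v[inr.ravel()],0,170).mean()-v[gap.ravel()].mean(),x,y,a))
best.sort(reverse=True); print(np.round(best[:5],1))
E
```

```text
base [array([595.2,  97.5,   8. ]), array([611.5,   3.9,   8. ]), array([696.8,  15.9,   8. ])]
[array([606.9,  76.9,  54. ]), array([676.1,  85.5,  54. ])] [array([614.1,  27.4,  54. ]), array([682.5,  39.3,  54. ])] mid [644.9    57.275  54.   ]
7.084250948798609 9.869341973898807 8.007816357982128 9.87872303382882 base mid [646.   56.7   8. ]
dish [ 484.70159416 -314.08881386   38.        ]
[[128.6 647.   58.    9. ]
 [128.4 647.   58.    8. ]
 [128.4 647.   58.   10. ]
 [128.2 646.   58.    9. ]
 [128.  646.   58.    8. ]]
```

Call:
arm_command --pt "0 0 0.02 0 0 0 0" --pt "0 0 0.04 0 0 0 0" --pt "0 0 0.06 0 0 0 0" --pt "0 0 0.08 0 0 0 0" --pt "0 0 0.08 0 0 0 0" --pt "0 0 0.06 0 0 0 0" --pt "0 0 0.04 0 0 0 0" --pt "0 0 0.02 0 0 0 0" --pt "0 0 0 0 0 0 0"

```text
t: 17.73
eef_pos: [332.8, -314.4, 161.0]
tcp_rot: [1.0, 0.019, 0.002, 0.001]
contact_force: [0.4, -0.8, -1.5]
opening: 0.138
```

```bash
python3 - <<'E'
from h import *
plan(494.8,36.2,155,8.7)
p=shot('top'); s=read_state()['eef_pos']; g=np.array([s[0]+152,s[1]+2,s[2]-33.])
print(g); print(dishfit(p,g,g[2]))
E
```

```text
pos [ 332.8 -314.4  161. ] xax [0.999 0.038 0.005] yax [ 0.038 -0.999  0.002] zax [ 0.005 -0.002 -1.   ] open 0.1375479467729406 t 17.7333 F [ 0.4 -0.8 -1.5]
d mm [162.  350.6  -6. ] share [ 0.81   1.753 -0.03 ] rows 9.263656289312303
rotdeg [0.1  0.29 6.53] share [0.001 0.003 0.073] rows 0.9132194370810383
rotdeg [ 4.4000e-01 -1.6000e-01 -1.7347e+02] share [ 0.005 -0.002 -1.927] rows 24.227447456334986
[ 484.72833807 -312.36059809  127.51866277]
[[   9.94  478.73 -312.36    0.71]
 [   9.87  483.23 -310.86    0.68]
 [   9.61  483.23 -307.86    0.65]]
```

Call:
arm_command --pt "0.0084 0.018 0 0 0.001 0.002 0" --pt "0.017 0.036 0 0 0 0.004 0" --pt "0.025 0.054 0 0 0 0.004 0" --pt "0.034 0.073 0 0 0 0.004 0" --pt "0.042 0.091 0 0 0 0.004 0" --pt "0.05 0.109 0 0 0 0.004 0" --pt "0.05 0.109 0 0 0 0.004 0" --pt "0.05 0.109 0 0 0 0.004 0" --pt "0.05 0.109 0 0 0 0.004 0" --pt "0.042 0.091 0 0 0 0.004 0" --pt "0.034 0.073 0 0 0 0.004 0" --pt "0.025 0.054 0 0 0 0.003 0"

```text
t: 18.78
eef_pos: [417.2, -114.0, 153.0]
tcp_rot: [0.998, 0.056, -0.004, -0.003]
contact_force: [0.4, -1.0, -1.4]
opening: 0.139
```

Call:
arm_command --pt "0.017 0.036 0 0 0 0.003 0" --pt "0.0084 0.018 0 0 0 0.002 0" --pt "0 0 0 0 0 0 0"

```text
t: 19.03
eef_pos: [422.2, -99.1, 151.5]
tcp_rot: [0.998, 0.063, -0.005, -0.003]
contact_force: [-0.8, -0.1, -2.2]
opening: 0.138
```

```bash
python3 - <<'E'
from h import *
plan(494.8,36.2,155,8.7)
p=shot('top'); s=read_state(); m=R.from_quat(s['tcp_rot']).as_matrix(); g=np.array(s['eef_pos'])+152*m[:,0]; g[2]-=33
print(g); print(dishfit(p,g,g[2]))
E
```

```text
pos [422.2 -99.1 151.5] xax [ 0.992  0.126 -0.01 ] yax [ 0.126 -0.992 -0.007] zax [-0.011  0.006 -1.   ] open 0.1378684921016366 t 19.0333 F [-0.8 -0.1 -2.2]
d mm [ 72.6 135.3   3.5] share [0.363 0.676 0.018] rows 3.682123200862523
rotdeg [-0.34 -0.62  1.48] share [-0.004 -0.007  0.016] rows 0.22926137798428606
rotdeg [  -0.96    0.52 -178.51] share [-0.011  0.006 -1.983] rows 24.932553268333905
[572.84932052 -80.4650354  116.95093718]
[[  7.78 569.85 -89.47   0.61]
 [  7.57 566.85 -83.47   0.58]
 [  7.49 571.35 -89.47   0.6 ]]
```

Call:
arm_command --pt "0.014 0.026 0.002 -0.002 -0.004 0.001 0" --pt "0.028 0.053 0.002 -0.002 -0.003 0.002 0" --pt "0.042 0.079 0.002 0 0 0.002 0" --pt "0.05 0.09 0.002 0 0 0.002 0" --pt "0.05 0.09 0.002 0 0 0.002 0" --pt "0.05 0.09 0.002 0 0 0.002 0" --pt "0.05 0.09 0.002 0 0 0.002 0" --pt "0.038 0.07 0.002 0 0 0.001 0" --pt "0.024 0.044 0 0 0 0 0" --pt "0.012 0.022 0 0 0 0 0" --pt "0 0 0 0 0 0 0"

```text
t: 20.0
eef_pos: [495.6, 33.2, 154.7]
tcp_rot: [0.998, 0.068, 0.002, 0.001]
contact_force: [0.3, 0.1, -2.3]
opening: 0.137
```

```bash
python3 - <<'E'
from h import *
plan(494.8,36.2,155,8.7)
p=shot('top'); s=read_state(); m=R.from_quat(s['tcp_rot']).as_matrix(); g=np.array(s['eef_pos'])+152*m[:,0]; g[2]-=33
print(g); print(dishfit(p,g,g[2])); cv2.imwrite('pics/t9.png',p['color'][:,:,::-1])
q=shot('wrist'); cv2.imwrite('pics/w9.png',q['color'][:,:,::-1])
for r in silhouettes('dish',p)[:2]: print(r['score'],r['box'])
for r in spot_point('dish',p)[:1]: y,x=r['centre']; print(back(p,[[x,y]],g[2]))
E
```

```text
pos [495.6  33.2 154.7] xax [0.991 0.135 0.003] yax [ 0.135 -0.991  0.003] zax [ 0.003 -0.002 -1.   ] open 0.13732069402136482 t 20.0 F [ 0.3  0.1 -2.3]
d mm [-0.8  3.   0.3] share [-0.004  0.015  0.002] rows 0.07420258874012785
rotdeg [0.13 0.2  0.91] share [0.001 0.002 0.01 ] rows 0.13207022728715814
rotdeg [   0.31   -0.21 -179.09] share [ 0.003 -0.002 -1.99 ] rows 25.01197482074146
[645.89611684  53.32515551 122.08833737]
[[ 10.76 648.9   42.83   0.68]
 [ 10.57 653.4   44.33   0.67]
 [ 10.55 654.9   45.83   0.67]]
0.88 [197.7, 168.9, 34.1, 35.9]
0.37 [206.9, 196.9, 19.6, 66.5]
[[648.50095626  48.13945253 122.08833737]]
```

```bash
cat >> h.py <<'E'
def dishmask(p,z,rough):
    for r in silhouettes('dish',p)[:3]:
        m=r['region'].astype(np.uint8); cs=max(cv2.findContours(m,0,2)[0],key=cv2.contourArea)
        h=cv2.convexHull(cs).reshape(-1,2).astype(float)
        W=back(p,h,z); A=np.c_[2*W[:,:2],np.ones(len(W))]; b=(W[:,:2]**2).sum(1); s=np.linalg.lstsq(A,b,rcond=None)[0]
        print('mask',round(r['score'],2),s[:2].round(1),'rad',np.sqrt(s[2]+s[0]**2+s[1]**2).round(1))
E
python3 - <<'E'
from h import *
s=read_state(); m=R.from_quat(s['tcp_rot']).as_matrix()
for n in ('top','scene'):
    p=shot(n); dishmask(p,123,None)
# axis from lifter: blade centre under model
print('blade axis at 152',(np.array(s['eef_pos'])+152*m[:,0]).round(1))
G=p['color']
E
```

```text
mask 0.59 [647.4  49.2] rad 37.0
mask 0.57 [645.5  46.5] rad 41.5
mask 0.3 [591.9  58.4] rad 42.3
blade axis at 152 [645.6  52.6 155.2]
```

Call:
arm_command --pt "-0.002 0.009 -0.01 0.001 0.001 0.005 0" --pt "-0.003 0.01 -0.02 0 0.001 0.005 0" --pt "0 0 -0.04 0 0 0 0" --pt "0 0 -0.05 0 0 0 0" --pt "0 0 -0.05 0 0 0 0" --pt "0 0 -0.04 0 0 0 0" --pt "0 0 -0.02 0 0 0 0" --pt "0 0 0 0 0 0 0"

```text
t: 21.07
eef_pos: [493.2, 36.3, 103.9]
tcp_rot: [0.997, 0.076, -0.0, 0.0]
contact_force: [-0.1, -0.0, -1.6]
opening: 0.134
```

```bash
python3 - <<'E'
from h import *
plan(494.6,36.8,100,8.7)
p=shot('top'); dishmask(p,read_state()['eef_pos'][2]-31,None)
E
```

```text
pos [493.2  36.3 103.9] xax [ 0.988  0.152 -0.001] yax [ 0.152 -0.988  0.001] zax [-0.001 -0.001 -1.   ] open 0.13402046655452293 t 21.0667 F [-0.1 -0.  -1.6]
d mm [ 1.4  0.5 -3.9] share [ 0.007  0.003 -0.02 ] rows 0.10101765775902108
rotdeg [ 0.04 -0.04 -0.04] share [ 0. -0. -0.] rows 0.009152395144162061
rotdeg [6.0000e-02 6.0000e-02 1.7996e+02] share [1.e-03 1.e-03 2.e+00] rows 25.134747243630063
mask 0.74 [645.2  55.8] rad 37.4
```

Call:
arm_command --pt "0.005 0.004 -0.012 0 0 0 0" --pt "0 0 -0.015 0 0 0 0" --pt "0 0 -0.015 0 0 0 0" --pt "0 0 -0.015 0 0 0 0"

```text
t: 21.5
eef_pos: [496.2, 37.3, 94.5]
tcp_rot: [0.997, 0.076, 0.002, 0.0]
contact_force: [-0.9, -0.3, -2.5]
opening: 0.138
```

```bash
python3 - <<'E'
from h import *
plan(494.6,36.8,84,8.7)
E
```

```text
pos [496.2  37.3  94.5] xax [0.988 0.152 0.004] yax [ 0.152 -0.988  0.001] zax [ 0.004 -0.    -1.   ] open 0.13840559021209242 t 21.5 F [-0.9 -0.3 -2.5]
d mm [ -1.6  -0.5 -10.5] share [-0.008 -0.003 -0.052] rows 0.2540419586520749
rotdeg [ 0.02  0.21 -0.03] share [ 0.     0.002 -0.   ] rows 0.030488511342662335
rotdeg [-3.4000e-01  3.0000e-02  1.7997e+02] share [-0.004  0.     2.   ] rows 25.134829594785288
```

Call:
arm_command --pt "-0.01 -0.003 0.004 0 0.002 0 0" --pt "-0.002 0 -0.012 0 0 0 0" --pt "-0.002 0 -0.015 0 0 0 0"

```text
t: 21.75
eef_pos: [493.4, 36.7, 89.5]
tcp_rot: [0.997, 0.076, 0.0, 0.0]
contact_force: [0.2, 0.5, -1.0]
opening: 0.138
```

```bash
python3 - <<'E'
from h import *
plan(494.6,36.8,84,8.7)
p=shot('top'); dishmask(p,65,None)
E
```

```text
pos [493.4  36.7  89.5] xax [0.988 0.152 0.001] yax [ 0.152 -0.988  0.   ] zax [ 0.001 -0.    -1.   ] open 0.13834026660013515 t 21.75 F [ 0.2  0.5 -1. ]
d mm [ 1.2  0.1 -5.5] share [ 0.006  0.001 -0.028] rows 0.13598014856933643
rotdeg [ 0.02  0.04 -0.04] share [ 0.  0. -0.] rows 0.008390398425990117
rotdeg [-7.0000e-02  3.0000e-02  1.7996e+02] share [-1.e-03  0.e+00  2.e+00] rows 25.134577847740825
mask 0.9 [645.5  56.2] rad 37.1
mask 0.68 [641.4  25.7] rad 41.2
mask 0.46 [593.1  51. ] rad 20.3
```

Call:
arm_command --pt "0 0 -0.02 0 0 0 0" --pt "0 0 -0.02 0 0 0 0" --pt "0 0 -0.015 0 0 0 0" --pt "0 0 0 0 0 0 0"

```text
t: 22.18
eef_pos: [493.2, 36.7, 77.2]
tcp_rot: [0.997, 0.076, 0.0, 0.0]
contact_force: [0.7, 0.5, -2.0]
opening: 0.139
```

```bash
python3 - <<'E'
from h import *
plan(494.6,36.8,80,8.7)
p=shot('top'); dishmask(p,65,None)
E
```

```text
pos [493.2  36.7  77.2] xax [0.988 0.152 0.   ] yax [ 0.152 -0.988  0.   ] zax [ 0. -0. -1.] open 0.13882715361666734 t 22.1833 F [ 0.7  0.5 -2. ]
d mm [1.4 0.1 2.8] share [0.007 0.001 0.014] rows 0.07647337709812024
rotdeg [ 0.02  0.02 -0.03] share [ 0.  0. -0.] rows 0.00655601550730813
rotdeg [-3.0000e-02  4.0000e-02  1.7997e+02] share [-0.  0.  2.] rows 25.13479479521769
mask 0.82 [646.2  56.2] rad 37.5
```

Call:
arm_command --pt "-0.025 -0.0038 0 0 0 0 0" --pt "-0.05 -0.0076 0 0 0 0 0" --pt "-0.05 -0.0076 0 0 0 0 0"

```text
t: 22.53
eef_pos: [468.8, 32.9, 77.9]
tcp_rot: [0.997, 0.076, 0.001, 0.0]
contact_force: [-0.3, -0.2, -1.2]
opening: 0.134
```

```bash
python3 - <<'E'
from h import *
plan(365,17,77,8.7)
p=shot('top'); dishmask(p,65,None)
E
```

```text
pos [468.8  32.9  77.9] xax [0.988 0.152 0.002] yax [ 0.152 -0.988  0.001] zax [ 0.002 -0.    -1.   ] open 0.13384585194613394 t 22.5333 F [-0.3 -0.2 -1.2]
d mm [-103.8  -15.9   -0.9] share [-0.519 -0.08  -0.004] rows 2.5189428270335603
rotdeg [ 0.01  0.12 -0.04] share [ 0.     0.001 -0.   ] rows 0.01773604747342002
rotdeg [-1.9000e-01  2.0000e-02  1.7996e+02] share [-0.002  0.     2.   ] rows 25.133424067943427
mask 0.56 [646.1  55.3] rad 36.8
```

Call:
arm_command --pt "-0.05 -0.0076 0 0 0 0 0" --pt "-0.06 -0.009 0 0 0 0 0" --pt "-0.07 -0.0105 0 0 0 0 0" --pt "-0.08 -0.012 0 0 0 0 0" --pt "-0.08 -0.012 0 0 0 0 0" --pt "-0.08 -0.012 0 0 0 0 0" --pt "-0.06 -0.009 0 0 0 0 0" --pt "-0.03 -0.0045 0 0 0 0 0" --pt "0 0 0 0 0 0 0"

```text
t: 23.38
eef_pos: [365.2, 17.2, 79.7]
tcp_rot: [0.997, 0.076, 0.004, 0.0]
contact_force: [0.5, -0.6, -1.7]
opening: 0.143
```

```bash
python3 - <<'E'
from h import *
plan(410,-25,60,-5)
p=shot('top'); dishmask(p,65,None)
E
```

```text
pos [365.2  17.2  79.7] xax [0.988 0.152 0.007] yax [ 0.152 -0.988  0.001] zax [ 0.007  0.    -1.   ] open 0.14347234932436376 t 23.3833 F [ 0.5 -0.6 -1.7]
d mm [ 44.8 -42.2 -19.7] share [ 0.224 -0.211 -0.098] rows 1.5494267393375292
rotdeg [  0.04   0.42 -13.74] share [ 0.     0.005 -0.153] rows 1.919514971759129
rotdeg [-6.1000e-01  6.0000e-02  1.6626e+02] share [-7.000e-03  1.000e-03  1.847e+00] rows 23.22103915326489
mask 0.96 [645.5  56.8] rad 36.2
```

Dish is on the stand at (645.5, 56.8), against a target of about (645.8, 57). Next I'll lay the lifter down in the free area.

Call:
arm_command --pt "0 -0.03 0 0 0.003 -0.025 0" --pt "0 -0.06 0 0 0.002 -0.04 0" --pt "0.04 -0.06 0 0 0 -0.04 0" --pt "0.08 -0.04 -0.02 0 0 -0.03 0" --pt "0.07 -0.01 -0.04 0 0 -0.018 0" --pt "0.03 0 -0.04 0 0 0 0" --pt "0 0 0 0 0 0 0" --pt "0 0 0 0 0 0 0"

```text
t: 24.15
eef_pos: [417.2, -36.6, 59.1]
tcp_rot: [0.999, -0.047, 0.001, -0.004]
contact_force: [0.2, 0.9, -1.4]
opening: 0.137
```

```bash
python3 - <<'E'
from h import *
plan(410,-25,48,-5)
E
```

```text
pos [417.2 -36.6  59.1] xax [ 0.996 -0.093  0.002] yax [-0.093 -0.996 -0.008] zax [ 0.002  0.008 -1.   ] open 0.1369357678914722 t 24.15 F [ 0.2  0.9 -1.4]
d mm [ -7.2  11.6 -11.1] share [-0.036  0.058 -0.055] rows 0.42056606149847214
rotdeg [-0.45  0.13  0.33] share [-0.005  0.001  0.004] rows 0.08000634686718126
rotdeg [   0.21    0.7  -179.67] share [ 0.002  0.008 -1.996] rows 25.093168080286816
```

Call:
arm_command --pt "-0.036 0.058 -0.01 -0.005 0.001 0.004 0" --pt "0 0 -0.02 0 0 0 0" --pt "0 0 -0.015 0 0 0 0" --pt "0 0 0 0 0 0 0"

```text
t: 24.48
eef_pos: [407.6, -29.5, 49.8]
tcp_rot: [0.999, -0.038, 0.0, -0.002]
contact_force: [0.8, -1.2, -0.2]
opening: 0.132
```

Call:
arm_command --pt "0 0 -0.012 0 0 0 0" --pt "0 0 0 0 0 0 0"

```text
t: 24.65
eef_pos: [408.8, -29.3, 48.8]
tcp_rot: [0.999, -0.037, 0.002, -0.002]
contact_force: [-5.4, 0.2, 6.0]
opening: 0.138
```

```bash
python3 - <<'E'
from h import *
plan(410,-25,46,-5);print(read_state()['wrist_torque'])
E
```

```text
pos [408.8 -29.3  48.8] xax [ 0.997 -0.075  0.004] yax [-0.075 -0.997 -0.004] zax [ 0.004  0.004 -1.   ] open 0.13812116373588607 t 24.65 F [-5.4  0.2  6. ]
d mm [ 1.2  4.3 -2.8] share [ 0.006  0.022 -0.014] rows 0.12727694362914824
rotdeg [-0.22  0.24 -0.73] share [-0.002  0.003 -0.008] rows 0.1109057572699832
rotdeg [ -0.37  -0.34 179.27] share [-0.004 -0.004  1.992] rows 25.038131186033656
[-0.00350656  1.41658655  0.03392815]
```

Call:
arm_command --pt "0 0 0 -0.002 0.008 0 0" --pt "0 0 0 0 0 0 0"

```text
t: 24.82
eef_pos: [408.7, -29.7, 49.3]
tcp_rot: [0.999, -0.037, -0.004, -0.0]
contact_force: [0.3, 0.3, -1.4]
opening: 0.137
```

```bash
python3 - <<'E'
from h import *
plan(410,-25,46,-5);print(read_state()['wrist_torque'])
E
```

```text
pos [408.7 -29.7  49.3] xax [ 0.997 -0.073 -0.008] yax [-0.073 -0.997 -0.001] zax [-0.008  0.001 -1.   ] open 0.137211910770197 t 24.8167 F [ 0.3  0.3 -1.4]
d mm [ 1.3  4.7 -3.3] share [ 0.007  0.024 -0.017] rows 0.14221382283142428
rotdeg [-0.08 -0.46 -0.81] share [-0.001 -0.005 -0.009] rows 0.1311449746755942
rotdeg [ 7.2000e-01 -1.2000e-01  1.7918e+02] share [ 8.000e-03 -1.000e-03  1.991e+00] rows 25.025938993546916
[ 0.04785689  0.07479164 -0.02061768]
```

Call:
arm_command --pt "0 0 -0.012 0 0 0 0" --pt "0 0 0 0 0 0 0"

```text
t: 24.98
eef_pos: [409.4, -29.7, 48.4]
tcp_rot: [0.999, -0.036, -0.003, -0.0]
contact_force: [-6.7, 0.4, 8.2]
opening: 0.137
```

```bash
python3 - <<'E'
from h import *
plan(410,-25,46,-5);print(read_state()['wrist_torque'])
E
```

```text
pos [409.4 -29.7  48.4] xax [ 0.997 -0.073 -0.006] yax [-0.073 -0.997 -0.001] zax [-0.006  0.001 -1.   ] open 0.13703056491056467 t 24.9833 F [-6.7  0.4  8.2]
d mm [ 0.6  4.7 -2.4] share [ 0.003  0.023 -0.012] rows 0.12651180151783176
rotdeg [-0.06 -0.34 -0.83] share [-0.001 -0.004 -0.009] rows 0.12574416701100888
rotdeg [ 5.3000e-01 -9.0000e-02  1.7917e+02] share [ 6.000e-03 -1.000e-03  1.991e+00] rows 25.023558663410178
[0.08910497 1.87018023 0.05096552]
```

Call:
arm_command --pt "0 0 0.002 0 0.01 0 0" --pt "0 0 -0.012 0 0 0 0" --pt "0 0 0 0 0 0 0"

```text
t: 25.23
eef_pos: [409.6, -29.9, 48.4]
tcp_rot: [0.999, -0.036, -0.01, -0.0]
contact_force: [-1.1, 0.7, -0.1]
opening: 0.14
```

```bash
python3 - <<'E'
from h import *
plan(410,-25,46,-5);print(read_state()['wrist_torque'])
E
```

```text
pos [409.6 -29.9  48.4] xax [ 0.997 -0.072 -0.02 ] yax [-0.072 -0.997  0.001] zax [-0.02   0.001 -1.   ] open 0.13951854893425558 t 25.2333 F [-1.1  0.7 -0.1]
d mm [ 0.4  4.9 -2.4] share [ 0.002  0.024 -0.012] rows 0.13037018461432318
rotdeg [-0.06 -1.15 -0.85] share [-0.001 -0.013 -0.009] rows 0.2002348853282639
rotdeg [ 1.8000e+00 -9.0000e-02  1.7914e+02] share [ 2.00e-02 -1.00e-03  1.99e+00] rows 25.020714447966753
[ 0.12981176  0.36740487 -0.07518825]
```

Call:
arm_command --pt "0 0 -0.008 0 0 0 0" --pt "0 0 0 0 0 0 8" --grip_force 20

```text
t: 25.4
eef_pos: [409.8, -29.9, 48.5]
tcp_rot: [0.999, -0.036, -0.009, 0.0]
contact_force: [-0.4, -0.4, 0.6]
opening: 0.14
```

Call:
arm_command --pt "0 0 0 0 0 0 18" --pt "0 0 0 0 0 0 24" --pt "0 0 0 0 0 0 34" --pt "0 0 0 0 0 0 40" --pt "0 0 0 0 0 0 40" --pt "0 0 0.05 0 0 0 40" --pt "0 0 0.15 0 0 0 40" --pt "0 0 0.2 0 0 0 40" --pt "0 0 0.2 0 0 0 40" --pt "-0.1 -0.1 0.1 0 0 0 40" --pt "-0.1 -0.1 0 0 0 0 40" --pt "0 0 0 0 0 0 40"

```text
t: 26.4
eef_pos: [366.0, -70.3, 192.5]
tcp_rot: [0.999, -0.036, -0.011, 0.0]
contact_force: [-0.4, 0.3, -0.1]
opening: 0.472
```

```bash
python3 - <<'E'
from h import *
s=read_state(); print(s['t'],s['opening'],s['contact_force'])
p=shot('top'); dishmask(p,65,None); cv2.imwrite('pics/t10.png',p['color'][:,:,::-1])
for k,z in {'lifter_tip':0,'lifter_neck':41,'lifter_grip':41,'jar_a':0,'jar_dark':0,'sleeve':0}.items():
    for r in spot_point(k,p)[:2]:
        y,x=r['centre']; print(k,round(r['score'],2),back(p,[[x,y]],z)[0].round(1))
for r in silhouettes('lifter',p)[:2]: print('lifter',r['score'],r['box'])
q=shot('scene'); dishmask(q,65,None)
for k,z in {'lifter_tip':0,'lifter_neck':41,'lifter_grip':41}.items():
    for r in spot_point(k,q)[:2]:
        y,x=r['centre']; print('sc',k,round(r['score'],2),back(q,[[x,y]],z)[0].round(1))
a=cv2.imread('pics/top0.png').astype(int); d=abs(a-p['color'][:,:,::-1]).sum(2)
for n,b in {'jars':(255,125,50,25),'dark':(355,140,30,30),'bluesleeve':(268,260,28,42)}.items(): print(n,d[b[1]:b[1]+b[3],b[0]:b[0]+b[2]].mean().round(1))
E
```

```text
26.4 0.4723839676627528 [-0.35093452  0.25409739 -0.14705497]
mask 0.6 [645.5  55.7] rad 36.5
mask 0.56 [487.9 -23. ] rad 94.3
lifter_tip 0.84 [590.7 -40.2   0. ]
lifter_neck 0.61 [474.2 -33.3  41. ]
lifter_grip 0.64 [417.6 -24.   41. ]
lifter_grip 0.15 [468.9 -24.8  41. ]
jar_a 0.74 [ 774.1 -160.3    0. ]
jar_a 0.62 [784.  -84.3   0. ]
jar_dark 0.97 [ 723.9 -344.     0. ]
sleeve 0.66 [414.6 -95.7   0. ]
sleeve 0.6 [403.4 125.4   0. ]
lifter 0.68 [248.7, 208.1, 13.4, 85.3]
mask 0.9 [640.8  49. ] rad 41.9
sc lifter_tip 0.6 [591.  -42.7   0. ]
sc lifter_neck 0.69 [478.6 -30.8  41. ]
sc lifter_grip 0.55 [406.9 -32.9  41. ]
jars 11.1
dark 11.4
bluesleeve 36.9
```

```bash
python3 -c "
from rig import *
print(hand_in())"
```

```text
the job is handed in; nothing more can be done
None
```

The job is handed in at about 26.5 s of the 72 s limit. I drew the lifter from the blue sleeve, laid it flat and took it again by the handle. Then I slid the blade under the dish, brought the dish out on it and set it across the stand's rails. The lifter now lies on the desk between the blue sleeve and the stand.

**Dish:** the last top view puts its centre at (645.5, 55.7) against my estimate of the stand's centre, (645.8, 57). An outline fit from the oblique scene camera gave (640.8, 49). I put that down to the dish's side wall biasing the outline towards that camera. I did not measure how level the dish is on the rails. I judged it level because its position held steady while the blade dropped away and was withdrawn.

**Lifter:** the two cameras put its tip near (591, -41) and its grip near (407 to 418, -24 to -33). It tilted slightly in the grip while I pushed it under the dish, so its heel met the desk first. I corrected the pitch until contact was light, then released.

**Bystanders:** before-and-after comparison and the last reports show the jars where they were. The final network estimate for the blue sleeve was about 10 mm off its earlier value. It is fixed, and I think the arm overhead disturbed that estimate.

The tool ended clear of everything with contact force near zero. All 12 picture views were used up, so these final checks are numbers only.

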